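# Pin the light table's turning disc at its index

## Robot

A 7-joint arm with a two-finger parallel gripper is mounted at the origin on the work surface. World frame = base frame: x ahead of the robot, y to its left, z up, the work surface at z = 0. Lengths are in mm, angles in rad, forces in N, time in s.
With the tool pointing down it reaches from about 425 to 825 mm from the base axis. Payload 3.6 kg.
Tool frame: the origin (TCP) lies at the very end of the fingers, on their centre line; the grasp point (between the pads) lies 19 mm behind it; z points along the fingers, y is the direction in which the jaws open and shut (so a half turn about z gives the same grasp; the last joint's range is limited). The gripper opens to 93 mm and grips with 3 to 60 N. Pads are 15 mm wide; open, the fingers measure 128 mm over their backs; the gripper's body (75 mm by 188 mm) begins 65 mm behind the grasp point.
Start: joints at [-1.181, 0.615, -0.013, 1.423, 0.008, 1.103, -0.04], TCP at [262.513, 594.599, 218.64] pointing down, gripper open.
Joint ranges: [-3.12, 3.12], [-0.3, 2.06], [-1.34, 1.32], [0.26, 2.42], [-1.36, 4.5], [0.01, 1.98], [-2.84, 2.84]. Speed limits (rad/s): [2.79, 2.79, 3.14, 3.14, 3.14, 3.14, 3.14].

## Interface

Orientations are given as a 3x3 rotation matrix whose columns are the frame's x, y, z axes.
In Python, from workcell import robot, cams, hand_in gives the robot as it stands. The module is installed in compiled form; this text tells all that it offers.
- The arm moves only by the shell command python3 -m handwheel 'ROWS' [OPENING] [FORCE]. ROWS is a JSON object of lists of equal length, an entry for each row: "xyz": the shift along the world's x, y, z scaled (see below), a list of three; "angular": the turn, a rotation vector about the world's x, y, z scaled (see below), a list of three. In form: {"xyz": [[tx, ty, tz], ...], "angular": [[wx, wy, wz], ...]}. A call has 1 to 8 rows; each row is the pose to reach, as a shift and turn from the pose commanded when the call began, turning the shorter way round; what a row does not reach only later rows make up. The controller multiplies each number of a shift by 120 mm and each number of a turn by 180 degrees. A row lasts 1/12 s, in which the tool goes at most 41.7 mm and 7.16 degrees, less where a joint would pass 70% of its speed; a pose out of reach is approached as far as the arm can. A call with a number of a shift or a turn outside -1 to 1 is refused whole. A call with a gripper value outside its range is refused whole. OPENING is the closure, from -1 (fully open) to 1 (shut), set as the call begins (- or left out, the last holds). The fingers move at their own pace and stop on an object; FORCE is the grip in N (left out, the last holds). Time passes only in rows, so rows that repeat a pose let the fingers close. It gives the time, the measured TCP pose, the force and the opening at its end, in the units of the state.
- robot.observe(): the state, without advancing time (a new reading comes with each control period).
- cams.grab_frame(name): name is "scene" or "top"; returns a dict with "frame" (480x640x3 uint8, red, green, blue), "K" (3x3 intrinsics, pixels), "pose" (4x4, takes a point from camera to world coordinates). Camera axes: x right, y down, z forward; pixel columns grow to the right and rows downward; lengths in mm; the calibration is good to about 2 mm. A picture is of the moment at which its call begins. There is no depth.
- hand_in(): hands the job in, once; it reports no verdict.
The state is a dict: "time": time; "joint_pos": joint angles; "qvel": joint speeds; "joint_torque": joint torques, N m; "eef_pos": TCP position; "ee_rot": TCP orientation; "ft_force": force on the tool from outside, world axes, zero at the start; "wrist_torque": the same for the moment, N m; "width": opening from 0.0 (shut) to 1.0 (fully open).
Only numpy, scipy, OpenCV 4.12 (cv2) and the standard library are available. Lean on these libraries where they do the work, as an engineer would, in place of code of your own. Each camera call takes 0.05 s, during which the arm holds its last target.

## Task

Lock the turning disc of the sloping light table in its index position: turn the disc until the hole in the steel tab on its rim lies between the holes of the fork bracket at the high edge, and push the locking pin from the pen block down through bracket and tab until its knob sits flush on the bracket. Leave the pin in, let go, and leave the ink jar, the tape roll and the saucer where they are.

Things in the scene. Friction and masses are not known exactly. Their poses are not given: they have to be found in the camera images.
- light_table: The light table, fixed; its place and yaw vary. Origin under its middle, x towards its high edge. Its white deck, 444 mm along x (measured on the slope) and 380 mm wide, slopes 26 degrees, from 35 mm above the desk at the low edge to 230 mm at the high edge. On it lies an aluminium disc, 320 mm across, 8 mm thick, its upper face 10 mm above the deck.
- bracket_hole (a point): Centre of the upper mouth of the pin hole in the steel fork bracket, fixed at the middle of the high edge. z points out of the hole, square to the deck; x up the slope, y level. A bush 30 x 34 x 14 mm on the upper arm (50 mm wide in y, 16 mm thick), hole 11.4 mm, 30 mm long; a 12 mm gap for the disc's tab; lower arm with a 13 mm hole, 42 to 55 mm below this point.
- disc_centre (a point): Point on the disc's axis, in its upper face; in the bracket hole's frame it lies at -180, 0, -39 mm. Its axes are those of the bracket hole and do not turn with the disc. Two steel peg bars, 14 x 190 mm, stand 4 mm proud of the disc 83 mm either side of its centre, with thin pegs up to 10 mm high.
- disc (a joint): Turn of the disc, rad, anticlockwise seen from above the deck. At 0 its rim tab points up the slope, inside the bracket; starts at 0.3 to 0.75. The tab is screwed on through slots, set by hand: its hole meets the bracket's somewhere between -0.035 and 0.035, unknown and out of sight there, to be felt for. Light friction, about 2 N at the notch; stays where left; turns freely either way.
- index_tab_root (a point): On the disc's rim where the steel index tab sits, on the disc's upper face, 135 mm from the axis; x points outwards. The tab is 60 mm wide along the rim, 6 mm thick and reaches to 203 mm from the axis; its hole, 11.6 mm, is 180 mm from the axis, at most 0.035 rad off this point's x axis. In the bracket the tab's top is 33 mm below the hole's upper mouth (bracket_hole).
- notch (a point): Middle of the finger notch in the disc's rim opposite the tab (at the low edge when the disc is at 0), level with the disc's upper face, 139 mm from the axis; x points to the axis, z out of the deck. An open cut-out, 59 mm wide at its bottom (118 mm from the axis), 79 mm at the rim (160 mm); the box below is open, 50 mm deep, so fingertips can reach in and turn the disc. Two more, 90 degrees away.
- pin_knob (a point): Centre of the locking pin's black ribbed knob, 24 mm across, 28 mm tall; z points from the pin's nose to its knob. Below the knob a steel shank, 10 mm thick, 54 mm long, its last 4 mm tapered to a 6 mm nose (68 mm below this point). About 55 g. Starts upright in the pen block's middle hole, knob resting on the block. Left in the bracket with its nose on the tab, it stands there and drops when the hole comes under it.
- pin_shoulder (a point): Flat underside of the knob, on the pin's axis, 14 mm below the knob's centre: when the pin is home it rests on the bracket, at bracket_hole.
- pen_block: Fixed wooden block, 60 x 150 x 60 mm (x, y, z), origin under its middle, with three upright holes in a row along y: the middle one (12 mm, 57 mm deep) holds the pin, those 45 mm either side are empty.
- ink_jar_mid (a point): Middle of a glass ink jar with a black cap, 50 mm across and 62 mm tall; bystander.
- tape_roll_mid (a point): Middle of a roll of tape lying flat, 96 mm across and 19 mm tall; bystander.
- saucer_mid (a point): Middle of a white saucer, 110 mm across and 18 mm tall; bystander.

How it is judged (in metres and radians):
At the end, for the whole second after the job is handed in: The pin is through bracket and tab, its knob's underside within 4 mm of the hole's mouth and its axis within 0.08 rad of the hole's, the disc is within 0.06 rad of its zero, and the pin is left there, released (distance between pin_shoulder and bracket_hole below 0.004 m and angle between the z axis of pin_knob and the z axis of bracket_hole, either way round below 0.08 rad and value of joint disc between -0.06 and 0.06 rad); the robot touches nothing.
It fails at once if the ink jar, tape roll or saucer is pushed more than 30 mm from its place (distance of any of ink_jar_mid, tape_roll_mid, saucer_mid from where it was at the start of the episode above 0.03 m).
It also fails if it takes over 72 s, if anything falls off the work surface, if the arm or the gripper's body presses on something with over 40 N, if the wrist force passes 120 N, or if a joint passes its speed limit or range.

## Working session

There is one attempt and no reset: what is moved stays moved. The work goes in short steps, Python scripts to look and compute and a shell command to move; the robot and the scene stay as the last step left them, time stands still between calls to the robot, and variables do not carry over. Pictures are saved under pics/ and viewed, and the job is handed in when it is done.

```bash
mkdir -p pics
python3 - <<'E'
from workcell import robot,cams
import cv2,numpy as np
s=robot.observe();print(s)
for n in("scene","top"):
    f=cams.grab_frame(n);cv2.imwrite(f"pics/{n}0.png",f["frame"][:,:,::-1]);print(n,f["K"].tolist(),f["pose"].round(4).tolist())
E
```

```text
{'time': 0.0, 'joint_pos': array([-1.18151695,  0.61586922, -0.01262849,  1.42486642,  0.00811763,
        1.1034279 , -0.04037444]), 'qvel': array([-0.000163  ,  0.00106986, -0.00147474, -0.00065358,  0.00052789,
        0.00120544,  0.00173437]), 'joint_torque': array([-1.64355506e-04, -4.58927214e+01,  2.08772868e-01, -1.65743226e+01,
       -6.11231569e-02,  2.03812035e-02,  2.22535996e-04]), 'eef_pos': array([262.2089718 , 593.90454111, 217.52437852]), 'ee_rot': array([[-9.14846134e-01,  4.03801433e-01, -9.76773985e-04],
       [ 4.03802612e-01,  9.14843185e-01, -2.32344693e-03],
       [-4.46161747e-05, -2.52002032e-03, -9.99996824e-01]]), 'ft_force': array([-0.28451474,  0.41771191, -0.89261758]), 'wrist_torque': array([-0.03293569, -0.00798546,  0.00427557]), 'width': 1.001891670388345}
scene [[468.87390804200965, 0.0, 317.00033794302976], [0.0, 468.87390804200965, 241.11930005997337], [0.0, 0.0, 1.0]] [[0.6406, 0.6296, -0.4396, 870.1359], [0.7678, -0.5145, 0.3818, -463.2161], [0.0143, -0.5821, -0.813, 904.9716], [0.0, 0.0, 0.0, 1.0]]
top [[447.70086716931536, 0.0, 312.90882753763816], [0.0, 447.70086716931536, 244.34665075212965], [0.0, 0.0, 1.0]] [[0.0191, -0.9874, 0.1569, 313.9942], [-0.9998, -0.0187, 0.0045, -118.2658], [-0.0015, -0.157, -0.9876, 1261.908], [0.0, 0.0, 0.0, 1.0]]
```

View pics/scene0.png

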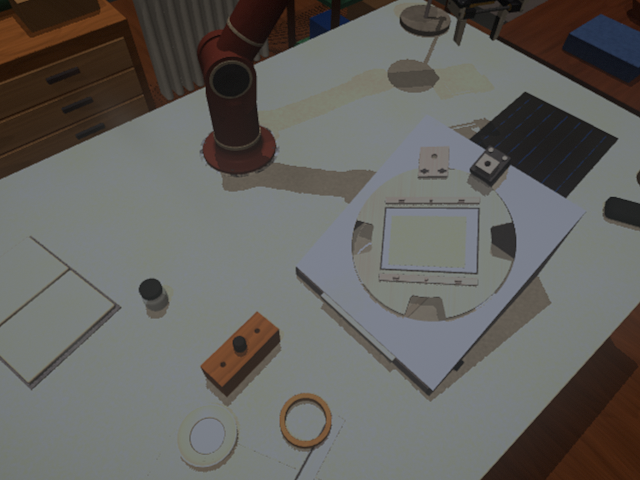

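View pics/top0.png

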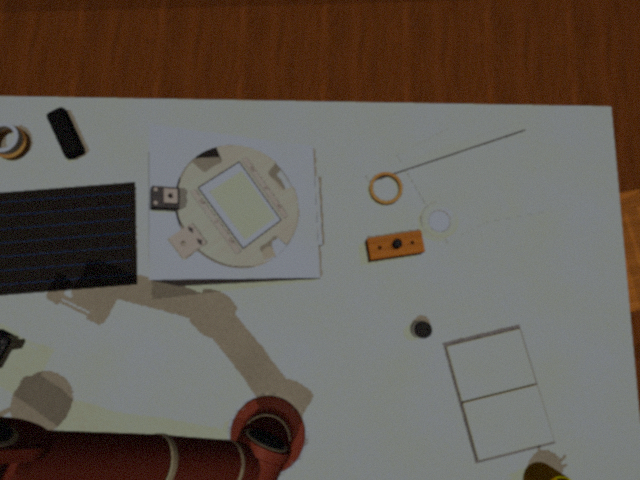

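The bracket is at (165,197) in the top view and the tab at (186,240). The disc centre is near (238,205), and the pin knob in the pen block at (397,244). The ink jar is at (422,328), the tape roll (ring) at (386,188) and the saucer at (438,220). I'll enlarge these areas.

Run:
```python
import cv2
t=cv2.imread("pics/top0.png");s=cv2.imread("pics/scene0.png")
cv2.imwrite("pics/c1.png",cv2.resize(t[115:295,135:335],None,fx=4,fy=3.3333,interpolation=cv2.INTER_CUBIC)[:600])
cv2.imwrite("pics/c2.png",cv2.resize(t[165:265,355:475],None,fx=6,fy=6,interpolation=cv2.INTER_CUBIC))
cv2.imwrite("pics/c3.png",cv2.resize(s[110:400,290:590],None,fx=2.6,fy=2.0689,interpolation=cv2.INTER_CUBIC))
cv2.imwrite("pics/c4.png",cv2.resize(s[300:400,190:290],None,fx=6,fy=6,interpolation=cv2.INTER_CUBIC))
cv2.imwrite("pics/c5.png",cv2.resize(s[130:200,400:520],None,fx=6,fy=6,interpolation=cv2.INTER_CUBIC))
```

```text
(no output)
```

View pics/c1.png

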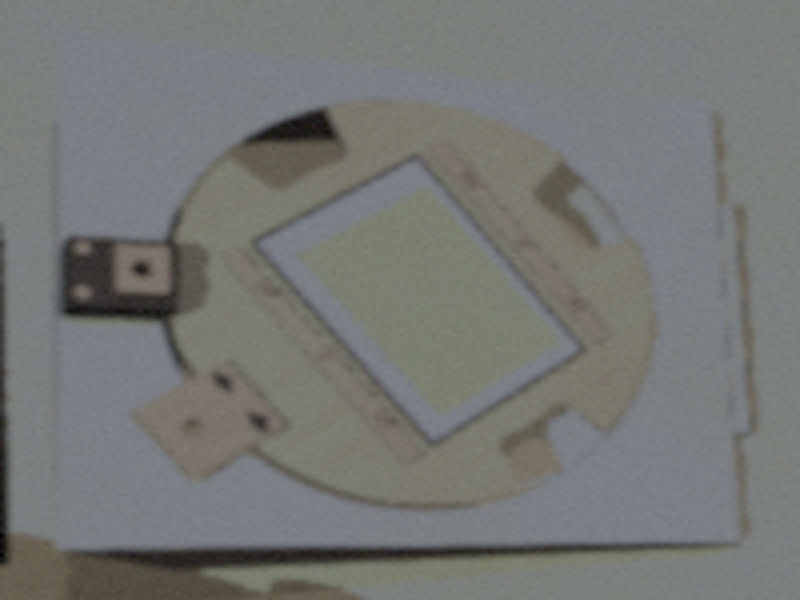

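View pics/c2.png

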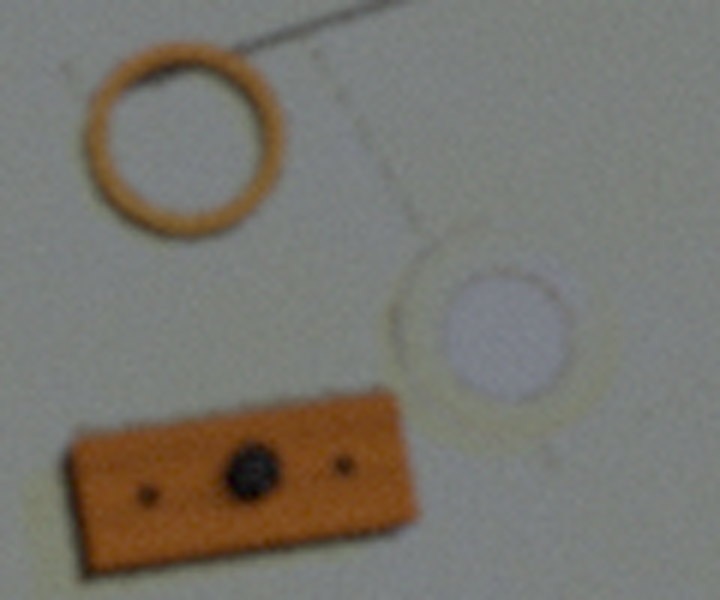

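View pics/c4.png

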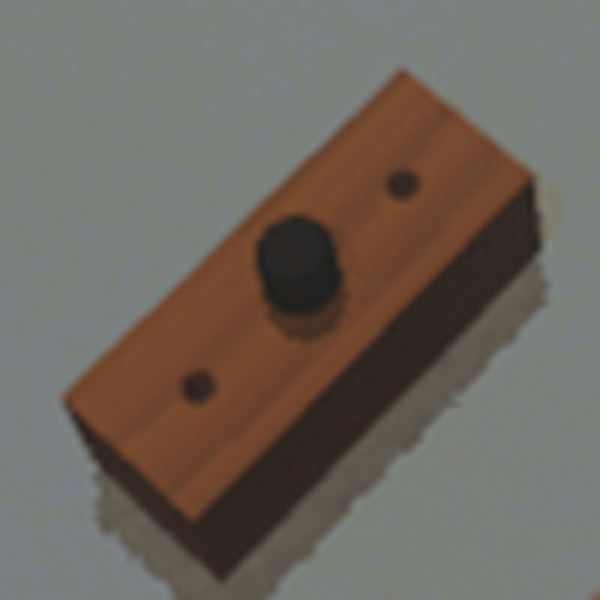

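View pics/c5.png

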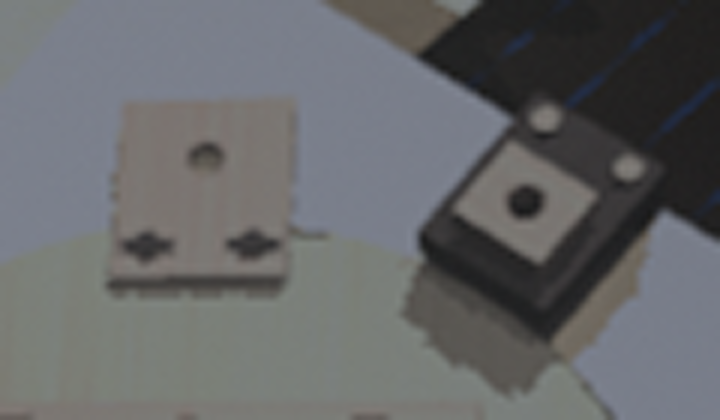

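```bash
cat > h.py <<'E'
import numpy as np,cv2
from scipy.optimize import least_squares
from workcell import robot,cams
C={'top':(np.array([[447.70086716931536,0,312.90882753763816],[0,447.70086716931536,244.34665075212965],[0,0,1.]]),np.array([[0.0191,-0.9874,0.1569,313.9942],[-0.9998,-0.0187,0.0045,-118.2658],[-0.0015,-0.157,-0.9876,1261.908],[0,0,0,1]])),
'scene':(np.array([[468.87390804200965,0,317.00033794302976],[0,468.87390804200965,241.11930005997337],[0,0,1.]]),np.array([[0.6406,0.6296,-0.4396,870.1359],[0.7678,-0.5145,0.3818,-463.2161],[0.0143,-0.5821,-0.813,904.9716],[0,0,0,1]]))}
def proj(n,p):
    K,T=C[n];c=T[:3,:3].T@(np.asarray(p,float)-T[:3,3]);return (K@c)[:2]/c[2]
def atz(n,uv,z):
    K,T=C[n];d=T[:3,:3]@np.linalg.solve(K,[uv[0],uv[1],1]);o=T[:3,3];return o+d*(z-o[2])/d[2]
def tri(a,b):
    A=[];B=[]
    for n,uv in(('top',a),('scene',b)):
        K,T=C[n];d=T[:3,:3]@np.linalg.solve(K,[uv[0],uv[1],1]);d/=np.linalg.norm(d);M=np.eye(3)-np.outer(d,d);A.append(M);B.append(M@T[:3,3])
    A=np.vstack(A);B=np.hstack(B);x=np.linalg.lstsq(A,B,rcond=None)[0];return x,np.linalg.norm(A@x-B)
def crop(x0,y0,fx,fy,p): return np.array([x0+(p[0]+.5)/fx-.5,y0+(p[1]+.5)/fy-.5])
c1=lambda *p:crop(135,115,4,3.3333,p)
c2=lambda *p:crop(355,165,6,6,p)
c4=lambda *p:crop(190,300,6,6,p)
c5=lambda *p:crop(400,130,6,6,p)
E
python3 - <<'E'
from h import *
print('bh',tri(c1(142,268),c5(525,202)))
print('tabhole',tri(c1(194,427),c5(207,156)))
print('bl1',tri(c2(148,494),c4(402,184)), atz('top',c2(148,494),60),atz('scene',c4(402,184),60))
print('bl2',tri(c2(345,465),c4(198,386)), atz('top',c2(345,465),60),atz('scene',c4(198,386),60))
print('knobtop',tri(c2(252,471),c4(297,250)),atz('top',c2(252,471),88),atz('scene',c4(297,250),88))
# table fit
obs=[('top','bh',c1(142,268)),('scene','bh',c5(525,202)),
('top','c--',c1(742,543)),('top','c+-' ,c1(58,550)),('scene','c-+',np.array([432,388.])),('scene','c++',np.array([584,212.])),('scene','c--',np.array([297,269.])),
('top','th',c1(194,427)),('scene','th',c5(207,156))]
ca,sa=np.cos(np.radians(26)),np.sin(np.radians(26))
def model(q):
    x,y,yw,xs,th,dl=q
    Rz=np.array([[np.cos(yw),-np.sin(yw),0],[np.sin(yw),np.cos(yw),0],[0,0,1]])
    R=Rz@np.array([[ca,0,-sa],[0,1,0],[sa,0,ca]])
    o=np.array([x,y,132.5])
    P={'bh':o+R@[xs,0,49]}
    for a in(-1,1):
        for b in(-1,1):P['c'+'-+'[a>0]+'-+'[b>0]]=o+R@[a*222,b*190,0]
    dc=P['bh']+R@[-180,0,-39];t=th
    P['dc']=dc;P['th']=dc+R@[180*np.cos(t),180*np.sin(t),6]
    P['R']=R
    return P
def res(q):
    P=model(q);return np.hstack([(proj(n,P[k])-uv)*(1 if k in('bh','th') else .4) for n,k,uv in obs])
b=None
for yw in np.linspace(-3,3,13):
    r=least_squares(res,[550,150,yw,190,.5,0],loss='soft_l1')
    if b is None or r.cost<b.cost:b=r
print(b.x,b.cost);print(res(b.x).reshape(-1,2).round(2))
P=model(b.x)
for k in P:print(k,P[k].round(3).tolist())
E
```

```text
bh (array([584.14906138, 220.44818696, 252.87097395]), np.float64(0.2500896075437474))
tabhole (array([479.64842061, 196.29446454, 209.3840578 ]), np.float64(0.8735712177350236))
bl1 (array([ 501.60873727, -293.56738669,   57.29724437]), np.float64(0.24753204224019018)) [ 501.27456721 -293.0222823    60.        ] [ 502.69224356 -294.25712042   60.        ]
bl2 (array([ 516.7685339 , -382.57768266,   57.7333437 ]), np.float64(0.39785541563510857)) [ 516.25988524 -382.33276669   60.        ] [ 517.85931246 -382.55099704   60.        ]
knobtop (array([ 509.20057696, -336.48104367,   80.75920379]), np.float64(0.2281915088425485)) [ 508.07994979 -335.00151311   88.        ] [ 512.28787526 -337.73152721   88.        ]
[ 498.17020462  151.45528972   13.17750867  146.32337764 -570.93734419
    0.        ] 370.7631665244523
[[ 4.180e+00 -3.300e-01]
 [-2.210e+00  6.980e+00]
 [-2.200e+00 -3.910e+00]
 [ 2.971e+01 -6.219e+01]
 [-3.417e+01 -9.455e+01]
 [-2.160e+01 -3.626e+01]
 [ 4.160e+00 -8.000e-02]
 [-4.045e+01  3.100e-01]
 [ 2.927e+01 -1.280e+01]]
bh [588.288, 214.593, 240.685]
c-- [443.776, -118.645, 35.182]
c-+ [225.732, 192.573, 35.182]
c+- [770.608, 110.338, 229.818]
c++ [552.564, 421.556, 229.818]
dc [469.79, 131.572, 126.725]
th [480.419, 301.575, 185.223]
R [[0.736, -0.574, -0.359], [0.516, 0.819, -0.252], [0.438, 0.0, 0.899]]
```

View pics/c3.png

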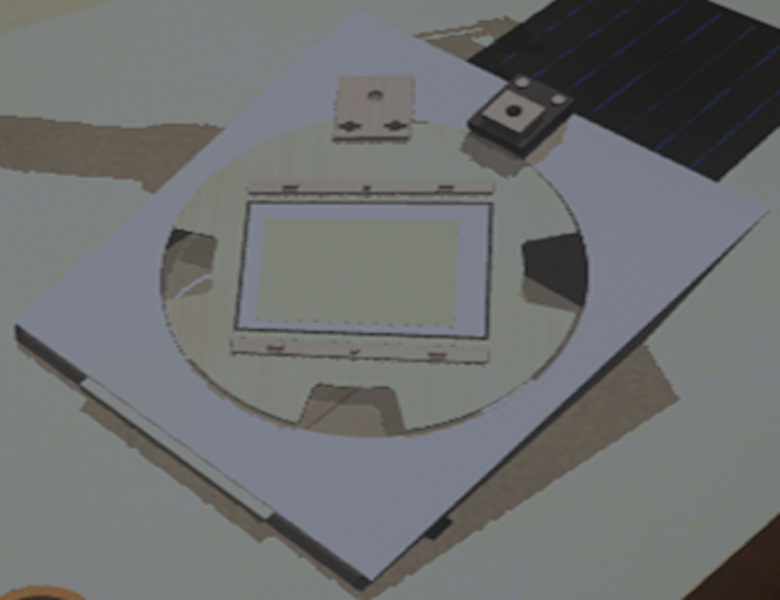

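```bash
cat >> h.py <<'E'
ca,sa=np.cos(np.radians(26)),np.sin(np.radians(26))
def model(q):
    x,y,yw,xs,th=q
    Rz=np.array([[np.cos(yw),-np.sin(yw),0],[np.sin(yw),np.cos(yw),0],[0,0,1]])
    R=Rz@np.array([[ca,0,-sa],[0,1,0],[sa,0,ca]])
    o=np.array([x,y,132.5])
    P={'bh':o+R@[xs,0,49]}
    for a in(-1,1):
        for b in(-1,1):P['c'+'-+'[a>0]+'-+'[b>0]]=o+R@[a*222,b*190,0]
    dc=P['bh']+R@[-180,0,-39];t=th
    P['dc']=dc;P['th']=dc+R@[180*np.cos(t),180*np.sin(t),6]
    P['no']=dc-R@[139*np.cos(t),139*np.sin(t),0]
    P['R']=R
    return P
E
python3 - <<'E'
from h import *
obs=[('top','bh',c1(142,268)),('scene','bh',c5(525,202)),
('top','c-+',c1(742,543)),('top','c++' ,c1(58,550)),('scene','c--',crop(290,110,2.6,2.0689,(370,578))),('scene','c+-',crop(290,110,2.6,2.0689,(768,211))),('scene','c-+',crop(290,110,2.6,2.0689,(18,326))),('scene','c++',crop(290,110,2.6,2.0689,(357,10))),
('top','th',c1(194,427)),('scene','th',c5(207,156))]
def res(q):
    P=model(q);return np.hstack([(proj(n,P[k])-uv) for n,k,uv in obs])
r=least_squares(res,[550,50,1.57,190,.5],loss='soft_l1')
print(r.x,r.cost);print(res(r.x).reshape(-1,2).round(2))
P=model(r.x)
for k in P:print(k,P[k].round(3).tolist())
E
```

```text
[594.46295473  78.01138519   1.64118199 180.91322675   0.6272107 ] 5.978107332723203
[[ 0.26 -0.54]
 [-0.01 -0.57]
 [ 0.06 -0.66]
 [-0.4  -1.09]
 [-0.08  1.03]
 [ 0.69 -1.38]
 [-1.89 -2.06]
 [-0.83 -1.27]
 [ 0.12 -0.55]
 [-0.29 -0.12]]
bh [584.538, 218.786, 255.848]
c-- [798.025, -107.665, 35.182]
c-+ [418.966, -134.389, 35.182]
c+- [769.96, 290.412, 229.818]
c++ [390.901, 263.687, 229.818]
dc [594.714, 74.457, 141.888]
th [480.308, 195.07, 211.169]
no [683.203, -20.709, 92.552]
R [[-0.063, -0.998, 0.031], [0.897, -0.07, -0.437], [0.438, 0.0, 0.899]]
```

```bash
cat >> h.py <<'E'
Q=[594.46295473,78.01138519,1.64118199,180.91322675,0.6272107]
P0=model(Q);R=P0['R'];BH=P0['bh'];DC=P0['dc']
def deck(n,uv,h=4):
    # ray to plane h above disc face, in disc_centre frame
    K,T=C[n];d=R.T@(T[:3,:3]@np.linalg.solve(K,[uv[0],uv[1],1]));o=R.T@(T[:3,3]-DC)
    return (o+d*(h-o[2])/d[2])
E
python3 - <<'E'
from h import *
c3=lambda *p:crop(290,110,2.6,2.0689,p)
for n,f,L in(('top',c1,[(233,256),(412,453),(441,150),(600,332)]),('scene',c3,[(248,188),(494,188),(232,346),(488,355)])):
    p=[deck(n,f(*u)) for u in L];print([x[:2].round(1).tolist() for x in p])
    for a,b in((0,1),(2,3)):
        d=p[a]-p[b];m=(p[a]+p[b])/2;print(n,np.arctan2(d[1],d[0]),np.linalg.norm(d),m[:2])
    print('centre',sum(p)/4, 'ang',np.arctan2(*( (p[0]+p[1]-p[2]-p[3])[[1,0]])))
# notch corners etc
print('ink',atz('top',(422,328),62),'tape',atz('top',(386,188),19),'saucer',atz('top',(438,220),18))
E
```

```text
[[121.7, -21.5], [12.5, 123.2], [-13.2, -118.0], [-119.3, 22.8]]
top -0.924461469668679 181.24720455683592 [67.07468944 50.82980428]
top -0.9249185527084035 176.24161595311182 [-66.21947796 -47.58943041]
centre [0.42760574 1.62018693 4.        ] ang 0.6360105367127814
[[8.0, 123.0], [120.4, -29.6], [-124.8, 24.6], [-11.2, -126.6]]
scene 2.2058142682511868 189.56515202672475 [64.22000814 46.72691457]
scene 2.214936696750166 189.11382040938992 [-67.9682157  -50.98497826]
centre [-1.87410378 -2.12903184  4.        ] ang 0.6365451683083556
ink [ 286.93340552 -404.43070219   62.        ] tape [ 678.98957301 -319.03009797   19.        ] saucer [ 588.22180092 -466.02712906   18.        ]
```

```bash
cat >> h.py <<'E'
from scipy.spatial.transform import Rotation as Ro
def vert(yawdeg):
    a=np.radians(yawdeg);y=np.array([np.cos(a),np.sin(a),0]);z=np.array([0,0,-1.]);return np.column_stack([np.cross(y,z),y,z])
def norm_():  # tool along hole axis, jaw level
    z=-R[:,2];y=-R[:,1];return np.column_stack([np.cross(y,z),y,z])
def go(pos,Rt,s=None):
    s=s or robot.observe()
    d=(np.asarray(pos)-s['eef_pos'])/120
    best=None
    for f in(np.eye(3),np.diag([-1,-1,1])):
        w=Ro.from_matrix(Rt@f@s['ee_rot'].T).as_rotvec()/np.pi
        print('  turn opt',w.round(4),'deg',np.linalg.norm(w)*180)
    print('t',s['time'],'pos',s['eef_pos'].round(1),'-> shift',d.round(4),'mm',round(np.linalg.norm(d)*120,1),'F',s['ft_force'].round(1),'w',round(s['width']*93,1))
def notch(th,dz=0): return DC-R@[139*np.cos(th),139*np.sin(th),0]+[0,0,dz]
E
python3 - <<'E'
from h import *
p=notch(.636);print(p,notch(.1))
t=R@[-np.sin(.636),np.cos(.636),0];print('tangent yaw',np.degrees(np.arctan2(t[1],t[0])))
t=R@[-np.sin(.1),np.cos(.1),0];print('tangent yaw',np.degrees(np.arctan2(t[1],t[0])))
go(p+[0,0,120],vert(np.degrees(np.arctan2((R@[-np.sin(.636),np.cos(.636),0])[1],(R@[-np.sin(.636),np.cos(.636),0])[0]))-180))
E
```

```text
[684.14092911 -19.99271286  92.86853348] [617.29830526 -48.56721469  81.25909746]
tangent yaw -142.39815215734097
tangent yaw -170.8141920899828
  turn opt [ 0.0006 -0.0005 -0.1588] deg 28.57901537408161
  turn opt [6.000e-04 8.000e-04 8.412e-01] deg 151.4213160668354
t 0.1 pos [262.2 594.  217.6] -> shift [ 3.5158 -5.1163 -0.0393] mm 745.0 F [-0.8 -0.2  1.3] w 93.2
```

```bash
python3 -m handwheel '{"xyz":[[0,0,0.34],[0,0,0.68],[0.19,-0.27,0.8],[0.37,-0.55,0.8],[0.56,-0.82,0.8]],"angular":[[0,0,-0.035],[0,0,-0.07],[0,0,-0.1],[0,0,-0.13],[0,0,-0.159]]}' 0.65 20
python3 -m handwheel '{"xyz":[[0.19,-0.27,0],[0.37,-0.55,0],[0.56,-0.82,0]],"angular":[[0,0,0],[0,0,0],[0,0,0]]}'
python3 -m handwheel '{"xyz":[[0.19,-0.27,0],[0.37,-0.55,0],[0.56,-0.82,0]],"angular":[[0,0,0],[0,0,0],[0,0,0]]}'
python3 -m handwheel '{"xyz":[[0.19,-0.27,0],[0.37,-0.55,0],[0.56,-0.82,0]],"angular":[[0,0,0],[0,0,0],[0,0,0]]}'
python3 -m handwheel '{"xyz":[[0.19,-0.27,0],[0.37,-0.55,0],[0.56,-0.82,0]],"angular":[[0,0,0],[0,0,0],[0,0,0]]}'
python3 - <<'E'
from h import *
go(notch(.636)+[0,0,30],vert(-142.4+180))
E
```

```text
time: 0.52
eef_pos: [330.1, 495.6, 315.8]
ee_rot: [[-0.608, 0.794, 0.001], [0.794, 0.608, 0.002], [0.001, 0.002, -1.0]]
ft_force: [0.9, 0.2, -0.3]
width: 0.688
time: 0.77
eef_pos: [397.2, 395.8, 314.3]
ee_rot: [[-0.61, 0.792, -0.001], [0.792, 0.61, -0.001], [-0.0, -0.001, -1.0]]
ft_force: [0.4, 0.5, -1.4]
width: 0.479
time: 1.02
eef_pos: [464.4, 297.4, 314.4]
ee_rot: [[-0.61, 0.793, -0.001], [0.793, 0.61, -0.0], [0.0, -0.001, -1.0]]
ft_force: [0.4, -0.1, -0.2]
width: 0.258
time: 1.27
eef_pos: [531.7, 199.0, 314.4]
ee_rot: [[-0.61, 0.793, -0.001], [0.793, 0.61, -0.0], [0.0, -0.001, -1.0]]
ft_force: [0.2, -0.4, -0.6]
width: 0.178
time: 1.52
eef_pos: [598.9, 100.7, 314.2]
ee_rot: [[-0.61, 0.793, -0.001], [0.793, 0.61, -0.0], [0.001, -0.001, -1.0]]
ft_force: [1.1, -0.4, -0.3]
width: 0.176
  turn opt [ 0.     -0.0004  0.0002] deg 0.08249213598265888
  turn opt [-6.000e-04 -1.000e-04 -9.998e-01] deg 179.9550651243521
t 1.5167 pos [598.9 100.7 314.2] -> shift [ 0.7106 -1.0058 -1.5948] mm 241.8 F [ 1.1 -0.4 -0.3] w 16.3
```

```bash
python3 -m handwheel '{"xyz":[[0.2,-0.25,-0.1],[0.4,-0.5,-0.2],[0.6,-0.75,-0.3],[0.71,-1,-0.4],[0.71,-1,-0.7],[0.71,-1,-1]],"angular":[[0,0,0],[0,0,0],[0,0,0],[0,0,0],[0,0,0],[0,0,0]]}'
python3 -m handwheel '{"xyz":[[0,0,-0.3],[0,0,-0.59],[0,0,-0.59]],"angular":[[0,0,0],[0,0,0],[0,0,0]]}'
python3 - <<'E'
from h import *
go(notch(.636)+[0,0,-18],vert(-142.4+180))
for n in("scene","top"):
    f=cams.grab_frame(n)["frame"][:,:,::-1]
    f=f[110:350,330:600] if n=="scene" else f[120:290,150:330]
    cv2.imwrite(f"pics/{n}1.png",cv2.resize(f,None,fx=2.9,fy=2.4 if n=='scene' else 2.9))
E
```

```text
time: 2.02
eef_pos: [685.0, -21.9, 194.1]
ee_rot: [[-0.605, 0.796, 0.003], [0.796, 0.605, -0.002], [-0.004, 0.001, -1.0]]
ft_force: [-0.4, 0.8, 0.2]
width: 0.177
time: 2.27
eef_pos: [677.5, -16.7, 115.0]
ee_rot: [[-0.609, 0.793, -0.018], [0.793, 0.61, 0.001], [0.011, -0.013, -1.0]]
ft_force: [-1.4, 0.5, -0.6]
width: 0.174
  turn opt [-0.0003 -0.0056  0.0002] deg 1.015954391451267
  turn opt [-8.800e-03  4.000e-04 -9.997e-01] deg 179.95500829526267
t 2.2667 pos [677.5 -16.7 115. ] -> shift [ 0.0551 -0.0274 -0.3344] mm 40.8 F [-1.4  0.5 -0.6] w 16.2
```

View pics/scene1.png

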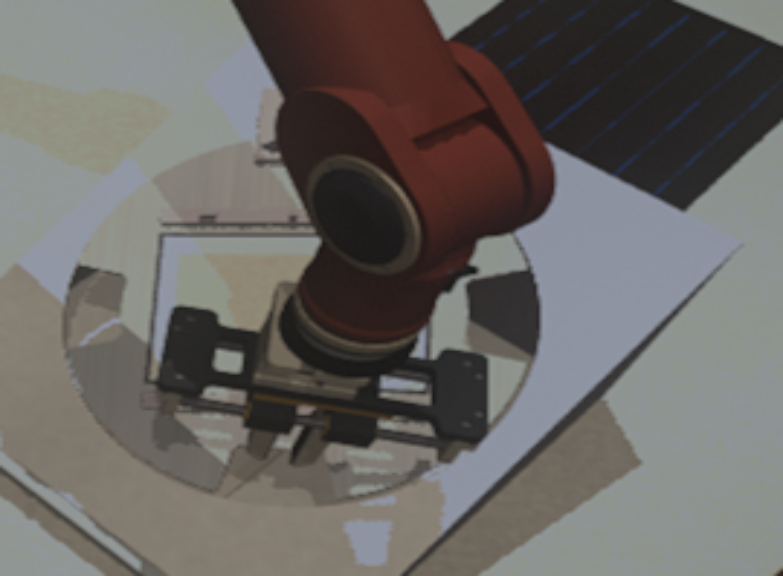

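View pics/top1.png

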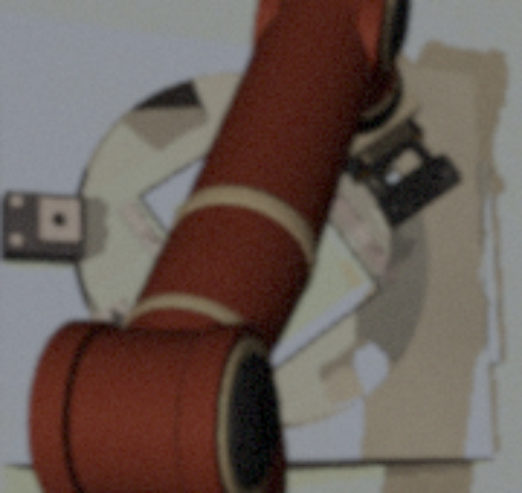

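Run:
```python
from h import *
s=robot.observe();print(s['joint_pos'].round(3),s['qvel'].round(3))
go(notch(.636)+[0,0,-18],vert(-142.4+180))
```

```text
[-0.12   0.768  0.211  1.426 -0.177  0.97   0.79 ] [-0.003 -0.057  0.016 -0.07   0.    -0.003 -0.   ]
  turn opt [-0.     -0.001   0.0002] deg 0.18574825902657346
  turn opt [-0.0016  0.     -0.9998] deg 179.96428307979645
t 2.3667 pos [683.  -17.2 122.9] -> shift [ 0.0096 -0.0229 -0.3999] mm 48.1 F [-0.1 -1.   0.8] w 16.0
```

```bash
python3 -m handwheel '{"xyz":[[0.01,-0.02,-0.13],[0.01,-0.02,-0.26],[0.01,-0.02,-0.4],[0.01,-0.02,-0.4]],"angular":[[0,0,0],[0,0,0],[0,0,0],[0,0,0]]}'
python3 - <<'E'
from h import *
for th in(.55,.46,.37,.28,.19,.1,.05):
    d=(notch(th)-notch(.636))/120;print(th,d.round(3),'yawturn',-(.636-th)/np.pi)
E
```

```text
time: 2.7
eef_pos: [684.8, -19.7, 75.9]
ee_rot: [[-0.61, 0.793, -0.001], [0.793, 0.61, 0.0], [0.001, -0.001, -1.0]]
ft_force: [0.3, 0.5, -0.7]
width: 0.172
0.55 [-0.079 -0.056 -0.024] yawturn -0.027374650211805986
0.46 [-0.167 -0.107 -0.046] yawturn -0.056022539968347156
0.37 [-0.259 -0.152 -0.065] yawturn -0.08467042972488832
0.28 [-0.356 -0.188 -0.08 ] yawturn -0.11331831948142948
0.19 [-0.455 -0.217 -0.09 ] yawturn -0.14196620923797065
0.1 [-0.557 -0.238 -0.097] yawturn -0.17061409899451183
0.05 [-0.614 -0.246 -0.099] yawturn -0.18652959330370134
```

```bash
python3 -m handwheel '{"xyz":[[-0.04,-0.03,-0.012],[-0.08,-0.056,-0.024],[-0.167,-0.107,-0.046],[-0.26,-0.152,-0.065],[-0.356,-0.188,-0.08],[-0.455,-0.217,-0.09],[-0.557,-0.238,-0.097],[-0.557,-0.238,-0.097]],"angular":[[0,0,-0.013],[0,0,-0.027],[0,0,-0.056],[0,0,-0.085],[0,0,-0.113],[0,0,-0.142],[0,0,-0.171],[0,0,-0.171]]}'
python3 - <<'E'
from h import *
go(notch(.1)+[0,0,-18],vert(9.2))
for n in("scene","top"):
    f=cams.grab_frame(n)["frame"][:,:,::-1]
    cv2.imwrite(f"pics/{n}2f.png",f)
    f=f[110:350,330:600] if n=="scene" else f[120:290,150:330]
    cv2.imwrite(f"pics/{n}2.png",cv2.resize(f,None,fx=2.9,fy=2.4 if n=='scene' else 2.9))
E
```

```text
time: 3.37
eef_pos: [619.2, -49.5, 68.0]
ee_rot: [[-0.115, 0.993, 0.005], [0.993, 0.115, -0.001], [-0.001, 0.005, -1.0]]
ft_force: [0.2, -0.5, 0.8]
width: 0.177
  turn opt [0.0002 0.0016 0.0143] deg 2.5902303898494368
  turn opt [ 2.500e-03 -3.000e-04 -9.857e-01] deg 177.425969318843
t 3.3667 pos [619.2 -49.5  68. ] -> shift [-0.0158  0.0077 -0.0397] mm 5.2 F [ 0.2 -0.5  0.8] w 16.5
```

View pics/scene2.png

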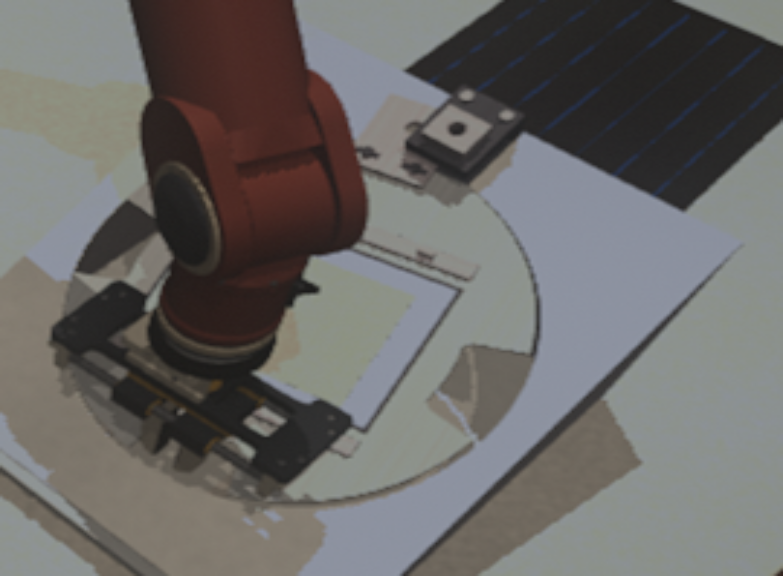

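View pics/top2.png

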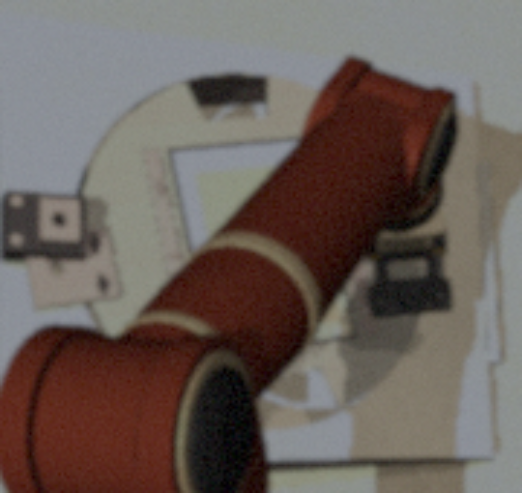

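Run:
```python
from h import *
f=lambda *p:crop(330,110,2.9,2.4,p)
g=lambda *p:crop(150,120,2.9,2.9,p)
a,b=deck('scene',f(479,268)),deck('scene',f(359,442));print(a,b,np.arctan2(*(a-b)[[1,0]]))
for p in(a,b):print('ang from pt',np.arctan2(p[1],p[0]))
print(np.arctan2(-95,83),np.arctan2(-95,-83))
a,b=deck('scene',f(462,290),0),deck('scene',f(368,430),0);print(a,b,np.arctan2(*(a-b)[[1,0]]))
a,b=deck('top',g(172,150),0),deck('top',g(189,250),0);print(a,b,np.arctan2(*(a-b)[[1,0]])+np.pi/2)
```

```text
[102.9484334  -78.44597922   4.        ] [ -58.11715574 -108.21409533    4.        ] 0.1827575607162118
ang from pt -0.6511325090445412
ang from pt -2.063648349525719
-0.8527120391901535 -2.28888061439964
[ 82.661591   -80.67988062   0.        ] [ -46.36849939 -105.98009361    0.        ] 0.1936234501504974
[ 80.41474494 -78.0251884    0.        ] [67.05902453 10.4470533   0.        ] 0.14982814675909006
```

```bash
python3 -m handwheel '{"xyz":[[-0.035,-0.003,0],[-0.07,-0.006,-0.002],[-0.095,-0.01,-0.003],[-0.095,-0.01,-0.003],[-0.095,-0.01,-0.003]],"angular":[[0,0,-0.01],[0,0,-0.02],[0,0,-0.025],[0,0,-0.025],[0,0,-0.025]]}'
python3 - <<'E'
from h import *
f=cams.grab_frame("scene")["frame"][:,:,::-1]
f=f[110:350,330:600]
cv2.imwrite(f"pics/scene3.png",cv2.resize(f,None,fx=2.9,fy=2.4))
f=cams.grab_frame("top")["frame"][:,:,::-1][120:290,150:330]
cv2.imwrite(f"pics/top3.png",cv2.resize(f,None,fx=2.9,fy=2.9))
E
```

```text
time: 3.88
eef_pos: [606.7, -49.4, 63.8]
ee_rot: [[-0.04, 0.999, -0.0], [0.999, 0.04, 0.0], [0.0, -0.0, -1.0]]
ft_force: [1.1, -0.3, 1.0]
width: 0.174
```

View pics/scene3.png

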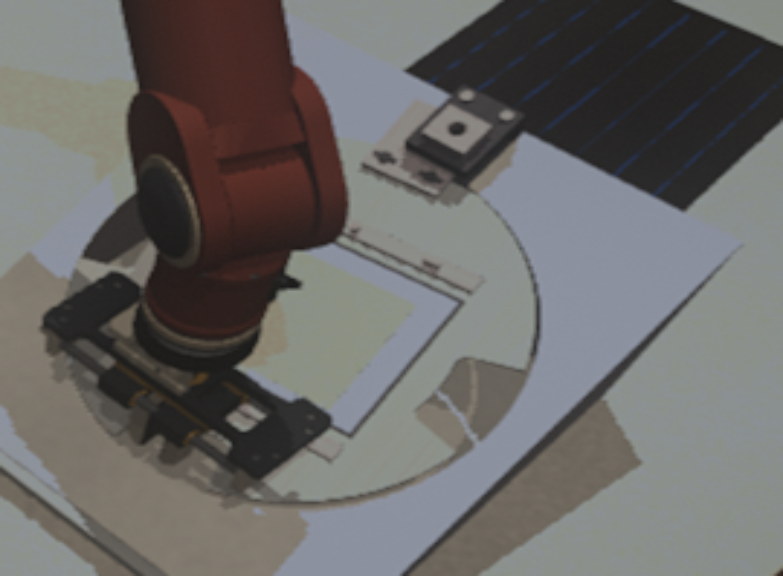

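View pics/top3.png

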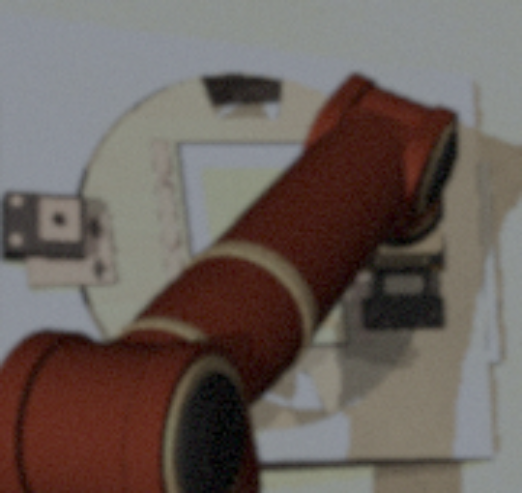

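Run:
```python
from h import *
f=lambda *p:crop(330,110,2.9,2.4,p)
g=lambda *p:crop(150,120,2.9,2.9,p)
a,b=deck('scene',f(465,304),0),deck('scene',f(351,436),0);print(a,b,np.arctan2(*(a-b)[[1,0]]))
a,b=deck('scene',f(480,287),4),deck('scene',f(345,454),4);print(a,b,np.arctan2(*(a-b)[[1,0]]))
a,b=deck('top',g(178,145),0),deck('top',g(192,245),0);print(a,b,np.arctan2(*(a-b)[[1,0]])+np.pi/2)
go(BH+[-120,-150,190],vert(4))
```

```text
[ 74.40097128 -89.41443562   0.        ] [ -57.14788135 -100.70381347    0.        ] 0.0856091441756729
[ 90.4972028  -88.74745009   4.        ] [ -71.39090113 -107.45583389    4.        ] 0.11505330621349427
[ 75.11362689 -83.08115885   0.        ] [64.37417826  5.83812925  0.        ] 0.12019531068826872
  turn opt [-0.     -0.0001  0.0094] deg 1.7010347667200394
  turn opt [-2.000e-04  1.000e-04 -9.906e-01] deg 178.29907394467685
t 3.9833 pos [606.7 -49.5  63.7] -> shift [-1.1845  0.9855  3.1845] mm 424.5 F [2.  0.2 1.4] w 16.1
```

```bash
python3 -m handwheel '{"xyz":[[0.03,0,0.1],[0.03,0,0.4],[0.03,0,0.7],[-0.2,-0.2,0.8],[-0.4,-0.45,0.8],[-0.5,-0.75,0.7],[-0.6,-1,0.6]],"angular":[[0,0,0],[0,0,0],[0,0,0],[0,0,0],[0,0,0.005],[0,0,0.009],[0,0,0.009]]}' -
python3 -m handwheel '{"xyz":[[-0.05,-0.3,0],[-0.1,-0.6,0],[-0.17,-0.9,0],[-0.2,-1,0]],"angular":[[0,0,0],[0,0,0],[0,0,0],[0,0,0]]}' -0.4 20
python3 - <<'E'
from h import *
go([509.5,-337.5,110],vert(4))
E
```

```text
time: 4.57
eef_pos: [532.7, -171.1, 136.1]
ee_rot: [[-0.069, 0.998, -0.001], [0.998, 0.069, -0.0], [-0.0, -0.001, -1.0]]
ft_force: [0.0, -0.7, 0.3]
width: 0.17
time: 4.9
eef_pos: [506.4, -296.3, 135.4]
ee_rot: [[-0.06, 0.998, -0.004], [0.998, 0.06, -0.004], [-0.003, -0.004, -1.0]]
ft_force: [-0.5, -0.5, 0.6]
width: 0.412
  turn opt [ 0.0012 -0.0013  0.0032] deg 0.6565885262667095
  turn opt [-0.0021 -0.0018 -0.9968] deg 179.42535459949866
t 4.9 pos [ 506.4 -296.3  135.4] -> shift [ 0.0257 -0.3432 -0.2114] mm 48.5 F [-0.5 -0.5  0.6] w 38.3
```

```bash
python3 -m handwheel '{"xyz":[[0.02,-0.2,-0.1],[0.026,-0.343,-0.21],[0.026,-0.343,-0.21],[0.026,-0.343,-0.21],[0.026,-0.343,-0.21]],"angular":[[0,0,0],[0,0,0],[0,0,0],[0,0,0],[0,0,0]]}'
python3 - <<'E'
from h import *
go([509.5,-337.5,64.5],vert(4))
for n in("scene","top"):
    f=cams.grab_frame(n)["frame"][:,:,::-1]
    f=f[280:400,180:300] if n=="scene" else f[165:285,345:465]
    cv2.imwrite(f"pics/{n}4.png",cv2.resize(f,None,fx=5,fy=5))
E
```

```text
time: 5.32
eef_pos: [513.8, -328.7, 110.3]
ee_rot: [[-0.069, 0.998, -0.001], [0.998, 0.069, 0.003], [0.003, -0.001, -1.0]]
ft_force: [0.7, -0.2, 0.4]
width: 0.696
  turn opt [-0.0008 -0.0004  0.0001] deg 0.166212385062502
  turn opt [-6.000e-04  1.300e-03 -9.999e-01] deg 179.98420351313726
t 5.3167 pos [ 513.8 -328.7  110.3] -> shift [-0.036  -0.0737 -0.3816] mm 46.8 F [ 0.7 -0.2  0.4] w 64.7
```

View pics/scene4.png

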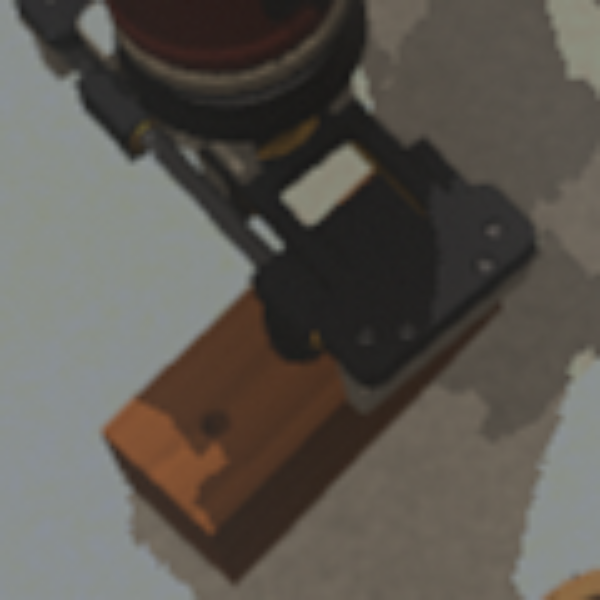

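View pics/top4.png

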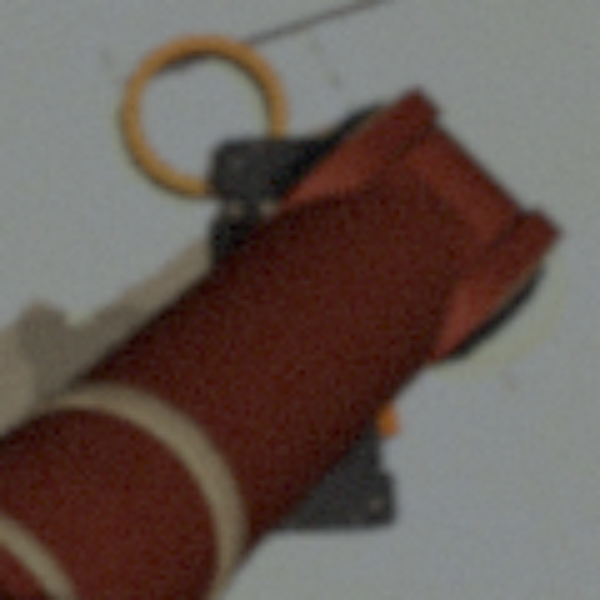

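Run:
```python
from h import *
go([509.8,-337.5,64.5],vert(4))
```

```text
turn opt [-0.0005  0.0001 -0.0002] deg 0.09397604263506279
  turn opt [-2.000e-04 -7.000e-04  9.998e-01] deg 179.95900386853697
t 5.4167 pos [ 514.5 -328.7  111. ] -> shift [-0.0393 -0.0735 -0.3877] mm 47.6 F [ 0.2  0.2 -0.5] w 65.1
```

```bash
python3 -m handwheel '{"xyz":[[-0.04,-0.073,0],[-0.04,-0.073,-0.12],[-0.04,-0.073,-0.25],[-0.04,-0.073,-0.387],[-0.04,-0.073,-0.387],[-0.04,-0.073,-0.387]],"angular":[[0,0,0],[0,0,0],[0,0,0],[0,0,0],[0,0,0],[0,0,0]]}'
```

```text
time: 5.92
eef_pos: [508.5, -339.2, 64.0]
ee_rot: [[-0.068, 0.998, -0.001], [0.998, 0.068, 0.001], [0.001, -0.001, -1.0]]
ft_force: [0.1, -0.1, 0.3]
width: 0.702
```

Clear of the block. Now I'll close on the knob.

```bash
python3 -m handwheel '{"xyz":[[0.01,0.01,0],[0.01,0.01,0],[0.01,0.01,0],[0.01,0.01,0],[0.01,0.01,0],[0.01,0.01,0],[0.01,0.01,0],[0.01,0.01,0]],"angular":[[0,0,0],[0,0,0],[0,0,0],[0,0,0],[0,0,0],[0,0,0],[0,0,0],[0,0,0]]}' 1 30
python3 -m handwheel '{"xyz":[[0,0,0],[0,0,0]],"angular":[[0,0,0],[0,0,0]]}'
```

```text
time: 6.58
eef_pos: [510.2, -338.3, 64.4]
ee_rot: [[-0.068, 0.998, 0.0], [0.998, 0.068, -0.0], [-0.0, 0.0, -1.0]]
ft_force: [0.0, 0.7, 1.2]
width: 0.253
time: 6.75
eef_pos: [510.2, -338.3, 64.4]
ee_rot: [[-0.068, 0.998, 0.0], [0.998, 0.068, -0.0], [-0.0, 0.0, -1.0]]
ft_force: [-0.7, 0.9, 1.7]
width: 0.247
```

```bash
python3 -m handwheel '{"xyz":[[0,0,0.1],[0,0,0.3],[0,0,0.6],[0,0,0.9],[0,0,1],[0,0,1]],"angular":[[0,0,0],[0,0,0],[0,0,0],[0,0,0],[0,0,0],[0,0,0]]}'
python3 - <<'E'
from h import *
f=cams.grab_frame("scene")["frame"][:,:,::-1]
cv2.imwrite(f"pics/scene5.png",cv2.resize(f[180:380,180:380],None,fx=3,fy=3))
Rt=norm_(); print(Rt.round(3))
# tcp target: pin shoulder 4.4-ish mm below? grasp: TCP was z 64.4, shoulder at 60
n=R[:,2]
print('pre',BH+n*(54+25+4.4))
go(BH+n*(54+25+4.4),Rt)
E
```

```text
time: 7.25
eef_pos: [512.0, -340.2, 189.1]
ee_rot: [[-0.068, 0.998, 0.007], [0.998, 0.068, -0.005], [-0.006, 0.007, -1.0]]
ft_force: [0.2, -0.6, 0.1]
width: 0.253
[[-0.063  0.998 -0.031]
 [ 0.897  0.07   0.437]
 [ 0.438 -0.    -0.899]]
pre [587.10926647 182.31587245 330.80747041]
  turn opt [0.1447 0.011  0.001 ] deg 26.12835988211056
  turn opt [-0.0139  0.2233 -0.9741] deg 179.90756375072652
t 7.3 pos [ 510.8 -338.9  186.3] -> shift [0.6357 4.3433 1.2042] mm 546.2 F [-0.2 -0.4 -0.9] w 23.2
```

View pics/scene5.png

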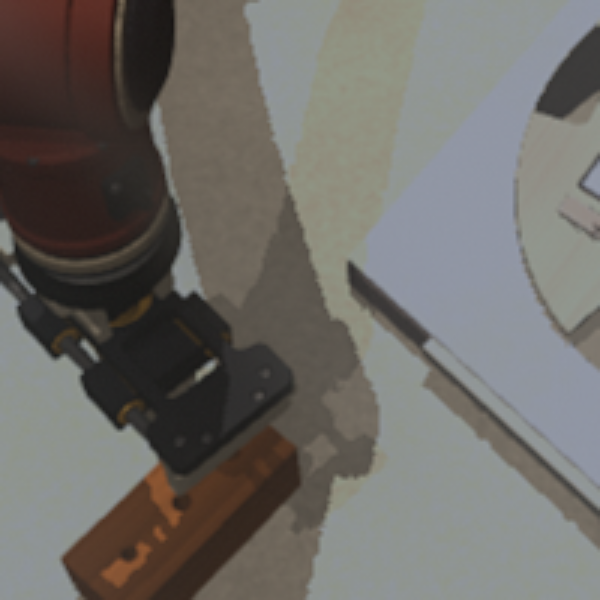

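```bash
python3 -m handwheel '{"xyz":[[0,0.15,0.25],[0,0.3,0.5],[0.05,0.5,0.75],[0.1,0.75,0.95],[0.15,1,1]],"angular":[[0,0,0],[0,0,0],[0.02,0.002,0],[0.04,0.003,0],[0.06,0.005,0]]}'
python3 -m handwheel '{"xyz":[[0.04,0.33,0.1],[0.1,0.66,0.2],[0.14,1,0.25]],"angular":[[0.03,0.002,0],[0.06,0.004,0],[0.085,0.006,0]]}'
python3 -m handwheel '{"xyz":[[0.04,0.33,0],[0.1,0.66,0],[0.14,1,0],[0.14,1,0]],"angular":[[0,0,0],[0,0,0],[0,0,0],[0,0,0]]}'
python3 - <<'E'
from h import *
cams.grab_frame("top");cams.grab_frame("top")
go(BH+R[:,2]*(54+25+4.4),norm_())
E
```

```text
time: 7.72
eef_pos: [529.0, -217.9, 307.1]
ee_rot: [[-0.067, 0.998, -0.012], [0.98, 0.068, 0.188], [0.189, 0.001, -0.982]]
ft_force: [-0.1, -0.9, -1.4]
width: 0.25
time: 7.97
eef_pos: [545.0, -97.8, 333.7]
ee_rot: [[-0.058, 0.998, -0.035], [0.894, 0.067, 0.443], [0.445, -0.005, -0.896]]
ft_force: [0.2, 0.5, -0.7]
width: 0.251
time: 8.3
eef_pos: [560.5, 34.0, 333.0]
ee_rot: [[-0.074, 0.996, -0.045], [0.89, 0.086, 0.448], [0.451, -0.007, -0.893]]
ft_force: [-0.6, 1.8, -0.1]
width: 0.255
  turn opt [-0.0013 -0.0025 -0.0014] deg 0.5688640633931669
  turn opt [ 0.0354 -0.439   0.8976] deg 179.97289624977324
t 8.4 pos [560.6  24.5 332.2] -> shift [ 0.2208  1.3155 -0.0115] mm 160.1 F [ 0.4 -0.1 -0.5] w 23.2
```

```bash
python3 -m handwheel '{"xyz":[[0.05,0.3,0],[0.1,0.6,0],[0.16,0.95,0]],"angular":[[0,0,0],[0,0,0],[-0.001,-0.002,-0.001]]}'
python3 -m handwheel '{"xyz":[[0.03,0.2,0],[0.06,0.36,0],[0.06,0.36,0],[0.06,0.36,0],[0.06,0.36,0],[0.06,0.36,0]],"angular":[[0,0,0],[0,0,0],[0,0,0],[0,0,0],[0,0,0],[0,0,0]]}'
python3 - <<'E'
from h import *
for n in("scene","top"):
    f=cams.grab_frame(n)["frame"][:,:,::-1]
    f=f[90:210,410:530] if n=="scene" else f[145:245,120:220]
    k=600//f.shape[0]
    cv2.imwrite(f"pics/{n}6.png",cv2.resize(f,None,fx=k,fy=k,interpolation=cv2.INTER_CUBIC))
go(BH+R[:,2]*(54+25+4.4),norm_())
E
```

```text
time: 8.65
eef_pos: [581.4, 131.4, 332.4]
ee_rot: [[-0.052, 0.998, -0.025], [0.899, 0.058, 0.435], [0.435, -0.0, -0.9]]
ft_force: [1.5, -0.3, -0.5]
width: 0.25
time: 9.15
eef_pos: [588.4, 174.6, 333.5]
ee_rot: [[-0.056, 0.998, -0.025], [0.898, 0.061, 0.435], [0.436, 0.002, -0.9]]
ft_force: [0.4, 0.7, -1.0]
width: 0.254
  turn opt [0.0004 0.0008 0.0025] deg 0.48399728301240785
  turn opt [-0.0279  0.436  -0.8974] deg 179.65228332868756
t 9.25 pos [588.4 175.5 334. ] -> shift [-0.0107  0.057  -0.0267] mm 7.7 F [-1.   0.4 -0.7] w 23.3
```

View pics/scene6.png

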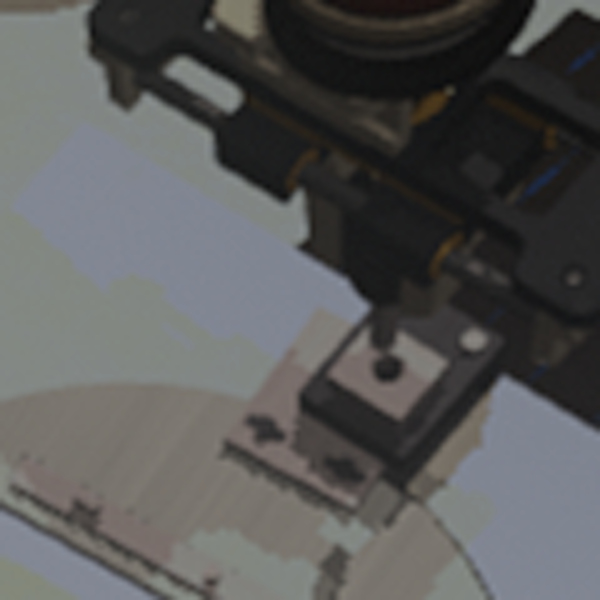

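View pics/top6.png

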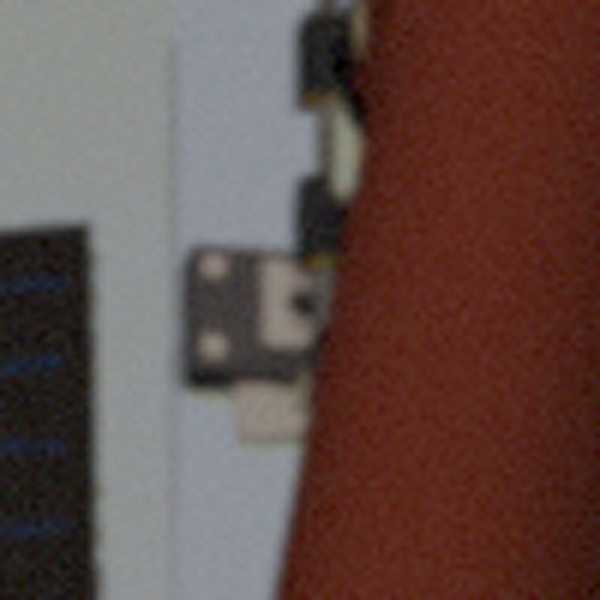

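Run:
```python
from h import *
s=robot.observe();nose=s['eef_pos']+s['ee_rot'][:,2]*(54+4.4)
print(R.T@(nose-BH), R.T@s['ee_rot'][:,2])
for p in(nose,BH):
    uv=proj('scene',p);print(((uv-[410,90]+.5)*5-.5).round(1), ((proj('top',p)-[120,145]+.5)*6-.5).round(1))
go(BH+R[:,2]*(54+6+4.4),norm_())
```

```text
[-4.90017741 -1.13262292 30.91344075] [-0.00154262 -0.00566983 -0.99998274]
[383.7 341.5] [331.  276.1]
[387.3 365.4] [304.8 299.6]
  turn opt [0.0004 0.0008 0.0025] deg 0.48399728301240785
  turn opt [-0.0279  0.436  -0.8974] deg 179.65228332868756
t 9.25 pos [588.4 175.5 334. ] -> shift [-0.0156  0.1263 -0.169 ] mm 25.4 F [-1.   0.4 -0.7] w 23.3
```

```bash
python3 -m handwheel '{"xyz":[[-0.008,0.06,-0.06],[-0.016,0.126,-0.169],[-0.016,0.126,-0.169],[-0.016,0.126,-0.169],[-0.016,0.126,-0.169]],"angular":[[0,0,0.001],[0.0004,0.0008,0.0025],[0.0004,0.0008,0.0025],[0.0004,0.0008,0.0025],[0.0004,0.0008,0.0025]]}'
python3 - <<'E'
from h import *
f=cams.grab_frame("scene")["frame"][:,:,::-1]
f=f[130:190,460:520]
cv2.imwrite(f"pics/scene7.png",cv2.resize(f,None,fx=10,fy=10,interpolation=cv2.INTER_CUBIC))
s=robot.observe();nose=s['eef_pos']+s['ee_rot'][:,2]*(54+4.4)
print(R.T@(nose-BH), R.T@s['ee_rot'][:,2],s['ft_force'])
for p in(nose,BH):
    uv=proj('scene',p);print(((uv-[460,130]+.5)*10-.5).round(1))
E
```

```text
time: 9.67
eef_pos: [586.3, 192.6, 314.1]
ee_rot: [[-0.066, 0.997, -0.032], [0.896, 0.073, 0.438], [0.439, 0.001, -0.899]]
ft_force: [0.1, -0.1, 0.0]
width: 0.25
[ 1.92525811 -0.11447344  5.81213717] [ 5.91390759e-04 -2.30295698e-05 -9.99999825e-01] [-0.81234956  0.11294105 -0.23630692]
[283.  311.2]
[275.2 331.3]
```

View pics/scene7.png

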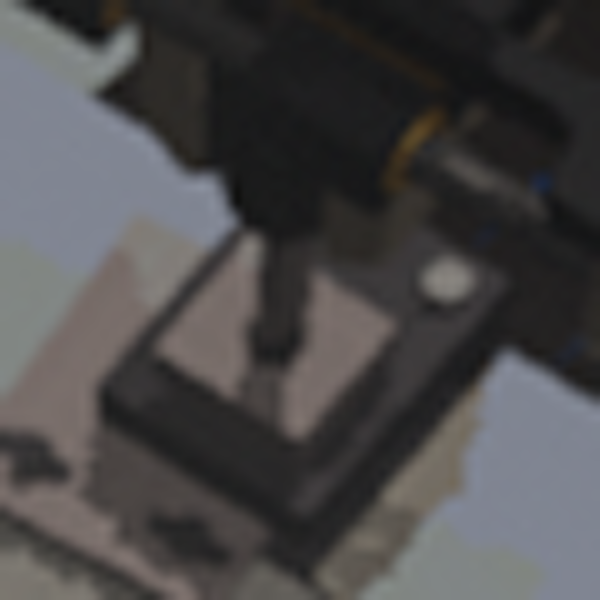

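```bash
python3 -m handwheel '{"xyz":[[0.001,-0.018,-0.009],[0.001,-0.018,-0.009],[0.001,-0.018,-0.009],[0,-0.0,-0.046],[-0.001,0.018,-0.083],[-0.003,0.036,-0.12],[-0.003,0.036,-0.12]],"angular":[[0,0,0],[0,0,0],[0,0,0],[0,0,0],[0,0,0],[0,0,0],[0,0,0]]}'
python3 - <<'E'
from h import *
s=robot.observe();nose=s['eef_pos']+s['ee_rot'][:,2]*(54+4.4)
print(R.T@(nose-BH), R.T@s['ee_rot'][:,2],R.T@s['ft_force'],s['wrist_torque'])
E
```

```text
time: 10.3
eef_pos: [585.3, 198.0, 298.1]
ee_rot: [[-0.066, 0.997, -0.034], [0.896, 0.075, 0.438], [0.439, -0.001, -0.898]]
ft_force: [0.4, 0.6, -1.2]
width: 0.25
[ -0.12727353   0.91420898 -11.2589518 ] [ 9.23099662e-04  3.04758514e-03 -9.99994930e-01] [-0.05263825 -0.45566876 -1.29803385] [-0.59788511 -0.05810346 -0.06120236]
```

```bash
python3 -m handwheel '{"xyz":[[-0.001,0.018,-0.037],[-0.0025,0.036,-0.075],[-0.004,0.055,-0.112],[-0.005,0.07,-0.144],[-0.005,0.07,-0.144]],"angular":[[0,0,0],[0,0,0],[0,0,0],[0,0,0],[0,0,0]]}'
python3 - <<'E'
from h import *
s=robot.observe();nose=s['eef_pos']+s['ee_rot'][:,2]*(54+4.4)
print(R.T@(nose-BH), R.T@s['ee_rot'][:,2],R.T@s['ft_force'],s['wrist_torque'])
E
```

```text
time: 10.72
eef_pos: [584.7, 206.2, 281.1]
ee_rot: [[-0.066, 0.997, -0.034], [0.896, 0.074, 0.438], [0.439, -0.001, -0.898]]
ft_force: [0.5, 0.2, -0.4]
width: 0.253
[ -0.19514046   0.88801751 -30.18750563] [ 8.43665019e-04  2.84712094e-03 -9.99995591e-01] [ 0.01417749 -0.49562911 -0.45263282] [-0.5691463   0.06584045 -0.01538468]
```

```bash
python3 -m handwheel '{"xyz":[[-0.0003,0.004,-0.0075],[-0.0005,0.007,-0.015],[-0.0008,0.011,-0.022],[-0.001,0.0146,-0.03],[-0.001,0.0146,-0.03]],"angular":[[0,0,0],[0,0,0],[0,0,0],[0,0,0],[0,0,0]]}'
python3 - <<'E'
from h import *
s=robot.observe();nose=s['eef_pos']+s['ee_rot'][:,2]*(54+4.4)
print(R.T@(nose-BH),R.T@s['ft_force'],s['wrist_torque'])
E
```

```text
time: 11.13
eef_pos: [584.9, 207.5, 278.5]
ee_rot: [[-0.066, 0.997, -0.032], [0.896, 0.074, 0.438], [0.439, 0.0, -0.898]]
ft_force: [0.1, -0.6, -0.6]
width: 0.254
[ -0.15309278   0.51779334 -33.07720187] [-0.80984318 -0.09794751 -0.28152223] [-0.484855   -0.0096534   0.00518803]
```

```bash
python3 -m handwheel '{"xyz":[[-0.0002,0.003,-0.007],[-0.0005,0.006,-0.014],[-0.0005,0.006,-0.014]],"angular":[[0,0,0],[0,0,0],[0,0,0]]}'
python3 - <<'E'
from h import *
s=robot.observe();nose=s['eef_pos']+s['ee_rot'][:,2]*(54+4.4)
print(R.T@(nose-BH),R.T@s['ft_force'],s['wrist_torque'])
E
```

```text
time: 11.38
eef_pos: [585.2, 207.8, 277.5]
ee_rot: [[-0.066, 0.997, -0.031], [0.896, 0.073, 0.438], [0.439, 0.001, -0.898]]
ft_force: [-0.4, -0.9, 1.6]
width: 0.251
[ -0.3264207    0.1776771  -34.13790434] [-0.06384843  0.44882843  1.79088905] [-0.52357917  0.23730422  0.0799638 ]
```

```bash
python3 -m handwheel '{"xyz":[[0,0,0],[0,0,0],[0,0,0],[0,0,0],[0,0,0]],"angular":[[0,0,0],[0,0,0],[0,0,0],[0,0,0],[0,0,0]]}' -0.3
python3 -m handwheel '{"xyz":[[0.003,-0.04,0.075],[0.008,-0.11,0.225],[0.014,-0.2,0.4],[0.023,-0.33,0.67]],"angular":[[0,0,0],[0,0,0],[0,0,0],[0,0,0]]}'
python3 - <<'E'
from h import *
f=cams.grab_frame("scene")["frame"][:,:,::-1]
f=f[90:210,410:530]
cv2.imwrite(f"pics/scene8.png",cv2.resize(f,None,fx=5,fy=5,interpolation=cv2.INTER_CUBIC))
s=robot.observe();print(s['eef_pos'],s['width'])
E
```

```text
time: 11.8
eef_pos: [584.9, 208.3, 276.8]
ee_rot: [[-0.067, 0.997, -0.032], [0.896, 0.074, 0.438], [0.439, 0.0, -0.898]]
ft_force: [-0.3, -0.8, 0.3]
width: 0.558
time: 12.13
eef_pos: [586.2, 169.0, 356.5]
ee_rot: [[-0.066, 0.997, -0.038], [0.896, 0.076, 0.438], [0.439, -0.005, -0.898]]
ft_force: [0.9, -0.1, -0.7]
width: 0.651
[590.8557081  163.95174372 365.2400984 ] 0.6456622826978577
```

View pics/scene8.png

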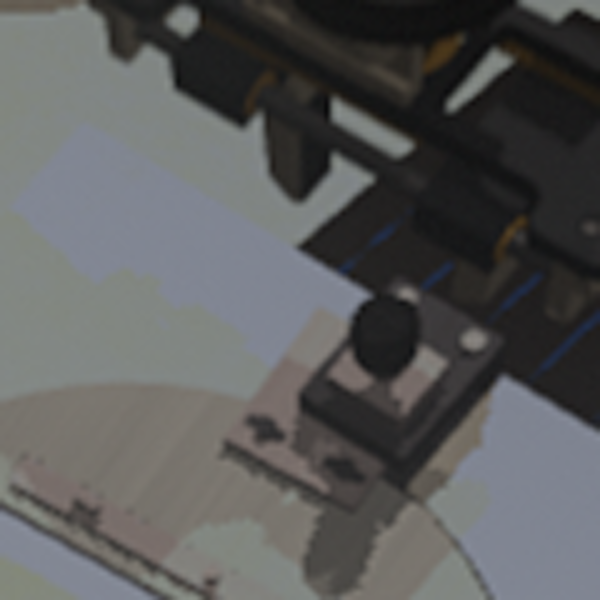

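Run:
```python
from h import *
for h in(0,10,21):
  for k in (0,28): print(h,k,((proj('scene',BH+R[:,2]*(h+k))-[410,90]+.5)*5-.5).round(1))
go(notch(0.1)+[10,0,110],vert(4))
go(notch(0.1)+[9,0,-16],vert(5))
```

```text
0 0 [387.3 365.4]
0 28 [389.4 333.5]
10 0 [388.1 354.2]
10 28 [390.1 321.7]
21 0 [388.8 341.7]
21 28 [391.  308.4]
  turn opt [-0.144  -0.0063 -0.0004] deg 25.945195067612456
  turn opt [ 0.0098 -0.2242  0.9741] deg 179.92186067527413
t 12.1833 pos [590.9 164.  365.2] -> shift [ 0.3037 -1.771  -1.4498] mm 277.1 F [ 1.2 -2.8  5.5] w 60.0
  turn opt [-0.1439 -0.0076  0.005 ] deg 25.961093558702736
  turn opt [-0.0117  0.2231 -0.9696] deg 179.10366203236134
t 12.1833 pos [590.9 164.  365.2] -> shift [ 0.2954 -1.771  -2.4998] mm 369.3 F [ 1.2 -2.8  5.5] w 60.0
```

```bash
python3 -m handwheel '{"xyz":[[0.05,-0.3,0],[0.1,-0.6,0],[0.15,-0.85,-0.2],[0.17,-1,-0.45]],"angular":[[-0.036,-0.002,0],[-0.072,-0.004,0],[-0.108,-0.005,0],[-0.144,-0.007,0.002]]}' 0.65 20
python3 -m handwheel '{"xyz":[[0.05,-0.3,-0.1],[0.1,-0.6,-0.25],[0.13,-0.77,-0.5],[0.13,-0.77,-0.8],[0.13,-0.77,-1],[0.13,-0.77,-1],[0.13,-0.77,-1]],"angular":[[0,0,0],[0,0,0],[0,0,0],[0,0,0],[0,0,0],[0,0,0],[0,0,0]]}'
python3 - <<'E'
from h import *
cams.grab_frame("scene");
go(np.array([611.,-49.5,64]),vert(4))
E
```

```text
time: 12.52
eef_pos: [611.4, 42.1, 307.7]
ee_rot: [[-0.071, 0.997, -0.001], [0.997, 0.071, -0.007], [-0.007, -0.001, -1.0]]
ft_force: [0.1, 0.4, -0.7]
width: 0.415
time: 13.1
eef_pos: [623.5, -43.8, 183.1]
ee_rot: [[-0.077, 0.997, -0.014], [0.997, 0.077, 0.001], [0.002, -0.014, -1.0]]
ft_force: [0.8, -0.6, 1.5]
width: 0.176
  turn opt [-0.0003 -0.0032 -0.0025] deg 0.7362113211360005
  turn opt [ 5.000e-03 -5.000e-04  9.975e-01] deg 179.54529129865296
t 13.15 pos [624.8 -43.9 184.8] -> shift [-0.1147 -0.0468 -1.0067] mm 121.7 F [0.5 1.1 0.5] w 16.3
```

```bash
python3 -m handwheel '{"xyz":[[-0.08,-0.047,-0.2],[-0.08,-0.047,-0.5],[-0.08,-0.047,-0.8],[-0.08,-0.047,-1],[-0.08,-0.047,-1],[-0.08,-0.047,-1]],"angular":[[0,0,0],[0,-0.002,-0.002],[0,-0.003,-0.0025],[0,-0.003,-0.0025],[0,-0.003,-0.0025],[0,-0.003,-0.0025]]}'
python3 - <<'E'
from h import *
cams.grab_frame("scene");cams.grab_frame("scene")
go(np.array([606.7,-49.5,64]),vert(2.3))
E
```

```text
time: 13.65
eef_pos: [615.5, -49.4, 64.8]
ee_rot: [[-0.07, 0.998, -0.001], [0.998, 0.07, 0.001], [0.001, -0.001, -1.0]]
ft_force: [0.8, -0.3, 0.9]
width: 0.173
  turn opt [-0.0001  0.0011 -0.0095] deg 1.7208260767242998
  turn opt [-1.800e-03 -2.000e-04  9.905e-01] deg 178.29150261768717
t 13.75 pos [616.9 -49.9  66.6] -> shift [-0.0852  0.0032 -0.0217] mm 10.6 F [-0.   0.7  1.2] w 16.2
```

```bash
python3 -m handwheel '{"xyz":[[-0.04,0,-0.02],[-0.08,0,-0.02],[-0.087,0,-0.02],[-0.094,0,-0.02],[-0.1,0,-0.02],[-0.106,0,-0.02],[-0.112,0,-0.02],[-0.118,0,-0.02]],"angular":[[0,0,-0.003],[0,0,-0.006],[0,0,-0.008],[0,0,-0.0095],[0,0,-0.01],[0,0,-0.01],[0,0,-0.01],[0,0,-0.01]]}'
python3 - <<'E'
from h import *
f=cams.grab_frame("scene")["frame"][:,:,::-1]
cv2.imwrite(f"pics/scene9.png",cv2.resize(f[110:350,330:600],None,fx=2.9,fy=2.4,interpolation=cv2.INTER_CUBIC))
E
```

```text
time: 14.42
eef_pos: [600.7, -49.7, 61.3]
ee_rot: [[-0.038, 0.999, -0.001], [0.999, 0.038, 0.001], [0.001, -0.001, -1.0]]
ft_force: [3.1, -0.2, 2.4]
width: 0.177
```

View pics/scene9.png

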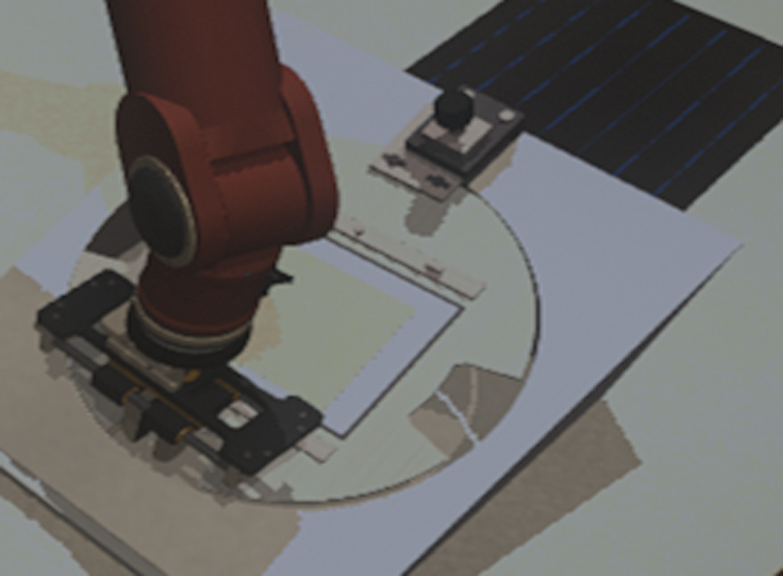

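```bash
for i in 1; do python3 -m handwheel '{"xyz":[[-0.004,0,0],[-0.008,0,0],[-0.012,0,0],[-0.016,0,0],[-0.02,0,0],[-0.024,0,0],[-0.028,0,0],[-0.032,0,0]],"angular":[[0,0,0],[0,0,0],[0,0,0],[0,0,0],[0,0,0],[0,0,0],[0,0,0],[0,0,0]]}'; done
python3 - <<'E'
from h import *
f=cams.grab_frame("scene")["frame"][:,:,::-1]
cv2.imwrite(f"pics/sceneA.png",cv2.resize(f[120:210,440:560],None,fx=5,fy=5,interpolation=cv2.INTER_CUBIC))
E
```

```text
time: 15.13
eef_pos: [595.9, -49.3, 60.8]
ee_rot: [[-0.038, 0.999, -0.003], [0.999, 0.038, 0.001], [0.002, -0.003, -1.0]]
ft_force: [2.5, -0.3, 0.9]
width: 0.171
```

View pics/sceneA.png

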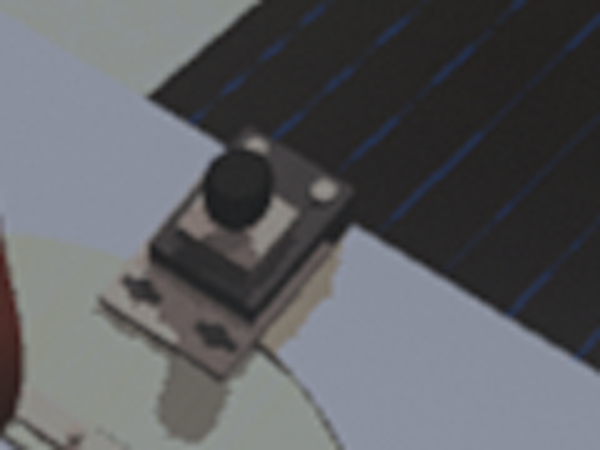

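```bash
python3 -m handwheel '{"xyz":[[-0.004,0,0],[-0.008,0,0],[-0.012,0,0],[-0.016,0,0],[-0.02,0,0],[-0.024,0,0]],"angular":[[0,0,0],[0,0,0],[0,0,0],[0,0,0],[0,0,0],[0,0,0]]}'
python3 - <<'E'
from h import *
f=cams.grab_frame("scene")["frame"][:,:,::-1]
cv2.imwrite(f"pics/sceneB.png",cv2.resize(f[120:210,440:560],None,fx=5,fy=5,interpolation=cv2.INTER_CUBIC))
E
```

```text
time: 15.68
eef_pos: [593.6, -49.1, 61.0]
ee_rot: [[-0.038, 0.999, -0.002], [0.999, 0.038, 0.002], [0.002, -0.002, -1.0]]
ft_force: [3.3, 1.4, 1.5]
width: 0.177
```

View pics/sceneB.png

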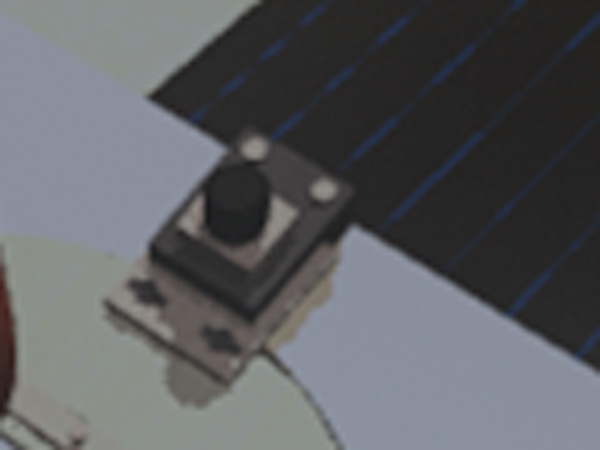

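```bash
python3 -m handwheel '{"xyz":[[0.004,0,0],[0.008,0,0],[0.008,0,0]],"angular":[[0,0,0],[0,0,0],[0,0,0]]}'
python3 - <<'E'
from h import *
f=cams.grab_frame("scene")["frame"][:,:,::-1]
cv2.imwrite(f"pics/sceneC.png",cv2.resize(f[120:210,440:560],None,fx=6,fy=6,interpolation=cv2.INTER_CUBIC))
for h in(0,10,21):
  for k in (0,28): print(h,k,((proj('scene',BH+R[:,2]*(h+k))-[440,120]+.5)*6-.5).round(1))
E
```

```text
time: 15.98
eef_pos: [593.6, -49.6, 60.6]
ee_rot: [[-0.038, 0.999, -0.004], [0.999, 0.038, 0.001], [0.001, -0.004, -1.0]]
ft_force: [1.2, 0.8, 0.3]
width: 0.174
0 0 [284.9 258.6]
0 28 [287.3 220.3]
10 0 [285.8 245.2]
10 28 [288.2 206.1]
21 0 [286.7 230.1]
21 28 [289.3 190.2]
```

View pics/sceneC.png

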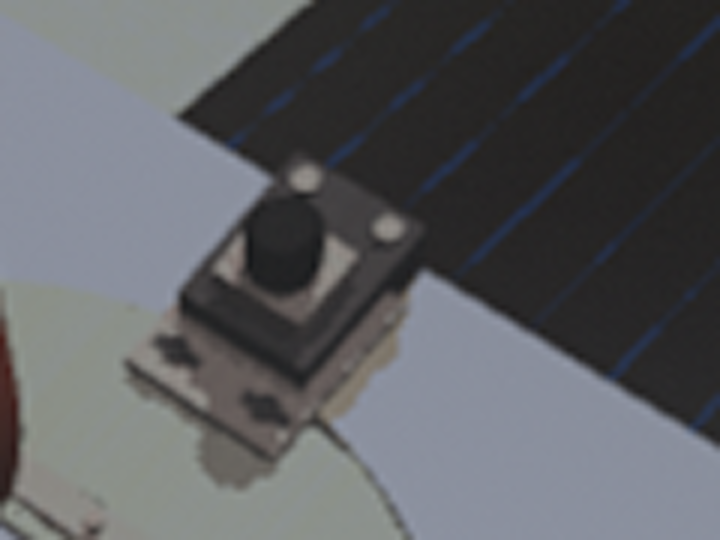

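```bash
python3 -m handwheel '{"xyz":[[0.03,0,0],[0.06,0,0.05],[0.06,0,0.3],[0.06,0,0.6],[0.06,0,0.9],[0.06,0.2,1],[0.06,0.5,1],[0.06,0.8,1]],"angular":[[0,0,0],[0,0,0],[0,0,0],[0,0,0],[0,0,0],[0,0,0],[0,0,0],[0,0,0.009]]}' 1 20
python3 -m handwheel '{"xyz":[[0,0,0.3],[0,0.0,0.6],[0,0.1,0.9],[0,0.4,1],[0,0.4,1]],"angular":[[0.036,0.003,0],[0.072,0.006,0],[0.108,0.009,0],[0.145,0.011,0],[0.145,0.011,0]]}'
python3 - <<'E'
from h import *
cams.grab_frame("scene");f=cams.grab_frame("scene")["frame"][:,:,::-1]
cv2.imwrite(f"pics/sceneD.png",cv2.resize(f[120:210,440:560],None,fx=6,fy=6,interpolation=cv2.INTER_CUBIC))
cv2.imwrite(f"pics/sceneDf.png",f)
go(BH+R[:,2]*(28+30),norm_())
E
```

```text
time: 16.7
eef_pos: [601.8, 45.5, 182.9]
ee_rot: [[-0.063, 0.998, -0.001], [0.998, 0.063, 0.0], [0.0, -0.001, -1.0]]
ft_force: [0.3, 0.6, -0.7]
width: 0.004
time: 17.12
eef_pos: [602.1, 94.3, 303.5]
ee_rot: [[-0.059, 0.998, -0.033], [0.893, 0.067, 0.444], [0.445, -0.003, -0.895]]
ft_force: [-0.8, 0.1, 0.1]
width: 0.006
  turn opt [-0.0004 -0.003   0.0002] deg 0.542257395244853
  turn opt [-0.0348  0.4372 -0.897 ] deg 179.7292924165741
t 17.2167 pos [600.4  93.9 299.8] -> shift [-0.1176  0.8297  0.0681] mm 100.9 F [ 0.1 -0.4 -0.2] w 0.7
```

View pics/sceneD.png

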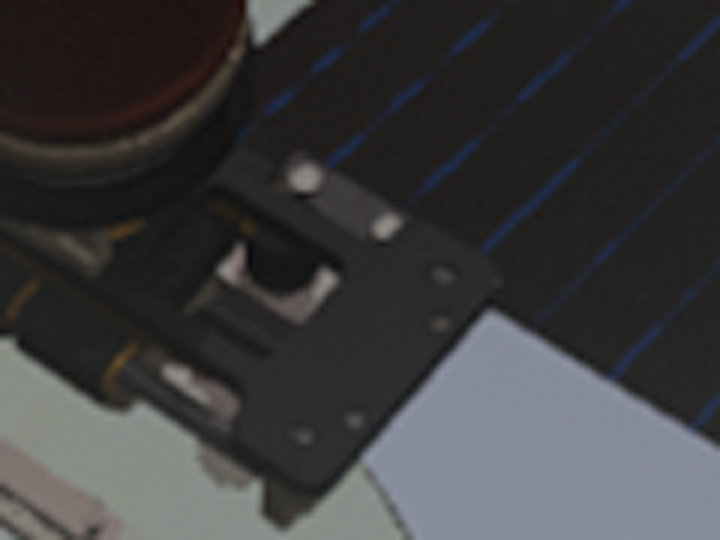

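```bash
python3 -m handwheel '{"xyz":[[-0.03,0.2,0.08],[-0.06,0.5,0.1],[-0.117,0.83,0.07],[-0.117,0.83,0.068],[-0.117,0.83,0.068],[-0.117,0.83,0.068]],"angular":[[0,0,0],[0,-0.003,0],[0,-0.003,0],[0,-0.003,0],[0,-0.003,0],[0,-0.003,0]]}'
python3 - <<'E'
from h import *
cams.grab_frame("top")
go(BH+R[:,2]*(28+3),norm_())
E
```

```text
time: 17.72
eef_pos: [586.4, 193.9, 307.3]
ee_rot: [[-0.063, 0.998, -0.031], [0.896, 0.07, 0.438], [0.439, -0.0, -0.899]]
ft_force: [-0.3, -0.6, -0.8]
width: 0.006
  turn opt [-0.0002  0.0002  0.0007] deg 0.14019591769479667
  turn opt [-0.03    0.4374 -0.8982] deg 179.9004957583712
t 17.7667 pos [587.  192.8 307.7] -> shift [-0.0129  0.1036 -0.1996] mm 27.0 F [-0.6 -0.1 -0.3] w 0.5
```

```bash
python3 -m handwheel '{"xyz":[[-0.005,0.04,-0.06],[-0.01,0.075,-0.13],[-0.013,0.104,-0.2],[-0.013,0.104,-0.2],[-0.013,0.104,-0.2]],"angular":[[0,0,0],[0,0,0],[0,0,0],[0,0,0],[0,0,0]]}'
python3 -m handwheel '{"xyz":[[-0.0003,0.004,-0.0075],[-0.0005,0.007,-0.015],[-0.0008,0.011,-0.022],[-0.001,0.015,-0.03],[-0.001,0.015,-0.03]],"angular":[[0,0,0],[0,0,0],[0,0,0],[0,0,0],[0,0,0]]}'
python3 - <<'E'
from h import *
s=robot.observe()
print(R.T@(s['eef_pos']-BH),R.T@s['ft_force'])
E
```

```text
time: 18.18
eef_pos: [585.2, 206.6, 283.9]
ee_rot: [[-0.062, 0.998, -0.03], [0.895, 0.069, 0.441], [0.442, 0.0, -0.897]]
ft_force: [0.3, -0.2, 0.3]
width: 0.007
time: 18.6
eef_pos: [585.8, 208.3, 281.7]
ee_rot: [[-0.063, 0.998, -0.027], [0.895, 0.068, 0.441], [0.442, 0.003, -0.897]]
ft_force: [-0.6, -0.1, 0.5]
width: 0.005
[ 1.84867845 -0.55956798 27.81370893] [0.15134177 0.6213007  0.46560174]
```

```bash
python3 -m handwheel '{"xyz":[[-0.0003,0.003,-0.006],[-0.0005,0.006,-0.012],[-0.0006,0.009,-0.018],[-0.0006,0.009,-0.018]],"angular":[[0,0,0],[0,0,0],[0,0,0],[0,0,0]]}'
python3 - <<'E'
from h import *
s=robot.observe()
print(R.T@(s['eef_pos']-BH),R.T@s['ft_force'])
E
```

```text
time: 18.93
eef_pos: [586.4, 208.6, 281.4]
ee_rot: [[-0.063, 0.998, -0.025], [0.895, 0.068, 0.441], [0.442, 0.006, -0.897]]
ft_force: [-1.9, -3.9, 7.4]
width: 0.006
[ 1.9275935  -1.13364778 27.49062518] [-0.14564847  2.17930473  8.24988811]
```

```bash
python3 -m handwheel '{"xyz":[[0.002,-0.03,0.07],[0.008,-0.11,0.225],[0.014,-0.2,0.4],[0.02,-0.4,0.6],[0.02,-0.7,0.8],[0.02,-1,0.9]],"angular":[[0,0,0],[0,0,0],[0,0,0],[0,0,0],[0,0,0],[0,0,0]]}'
python3 -m handwheel '{"xyz":[[0,-0.3,0.2],[0,-0.6,0.2],[0,-1,0.2],[0,-1,0.2]],"angular":[[0,0,0],[0,0,0],[0,0,0],[0,0,0]]}'
python3 - <<'E'
from h import *
fs=cams.grab_frame("scene")["frame"][:,:,::-1];ft=cams.grab_frame("top")["frame"][:,:,::-1]
cv2.imwrite("pics/fin_s.png",fs);cv2.imwrite("pics/fin_t.png",ft)
cv2.imwrite("pics/sceneE.png",cv2.resize(fs[120:210,440:560],None,fx=6,fy=6,interpolation=cv2.INTER_CUBIC))
E
```

```text
time: 19.43
eef_pos: [588.2, 90.1, 390.5]
ee_rot: [[-0.068, 0.997, -0.026], [0.894, 0.073, 0.442], [0.442, 0.007, -0.897]]
ft_force: [0.5, -0.0, -0.4]
width: 0.004
time: 19.77
eef_pos: [587.6, -40.5, 410.5]
ee_rot: [[-0.05, 0.998, -0.023], [0.899, 0.055, 0.434], [0.435, 0.001, -0.901]]
ft_force: [0.1, -0.4, -0.6]
width: 0.002
```

View pics/sceneE.png

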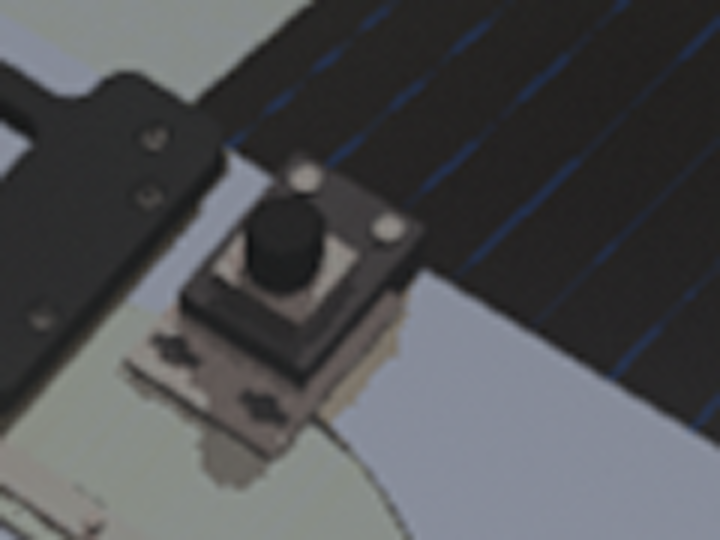

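View pics/fin_s.png

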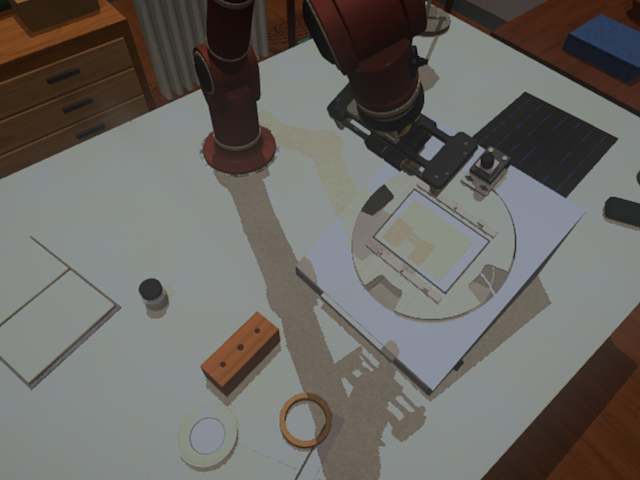

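View pics/fin_t.png

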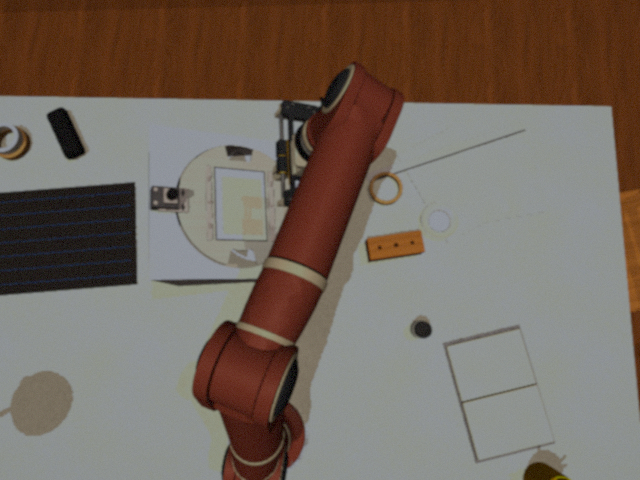

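```bash
python3 -c "
from workcell import hand_in,robot
s=robot.observe();print(s['time'],s['qvel'].round(3),s['ft_force'])
print(hand_in())"
```

```text
19.8667 [-0.058 -0.009 -0.074  0.01  -0.028 -0.004 -0.008] [-0.39514737  0.77887322  0.36137534]
the job is handed in; nothing more can be done
None
```

The disc is locked in its index position: the pin is through bracket and tab, its knob down on the bracket. I handed the job in at about 19.9 s, and it reported no verdict.

**What I did:**
- Turned the disc by its low notch from about 0.64 to 0.11 rad.
- Stood the pin in the bracket with its nose on the tab.
- Fed the disc on slowly until the pin dropped through.

**Checks on the pin:**
- **Pressing the knob:** closed fingers with about 8 N met its top 27.5 mm above the hole's mouth; 28 mm was expected if flush. The camera calibration is only good to about 2 mm, so this rules out a pin stuck high, not a small gap.
- **Last pictures:** the knob sits on the bush, within roughly 2 mm of where it should be.
- **Disc angle:** not measured after the drop. The pin passing through the tab should hold it within the 0.035 rad the tab allows.

**Everything else:** the robot ended clear of the pin and the table. The ink jar, tape roll and saucer are at the same pixels as at the start. No check failed or disagreed.

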